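Fetch the standard vial from the middle of the reagent caddy for weighing

ROBOT

A 6-joint arm with a two-finger parallel gripper is mounted at the origin on a cart in front of the work surface, level with it; the furniture and walls round the work are solid. World frame = base frame: x ahead of the robot, y to its left, z up, the work surface at z = 0. Lengths are in mm, angles in rad, forces in N, time in s.
With the tool pointing down it reaches from about 250 to 775 mm from the base axis. Payload 4 kg.
Tool frame: the origin (TCP) lies on the centre line of the jaws, within the pads' length; the fingertips stand arm.tip_extent ahead of it and the grasp point (between the pads) lies 2 mm behind it (arm.tip_extent is the distance from the TCP to the fingertips, in mm); z points along the fingers, y is the line along which they close (so a half turn about z gives the same grasp; the last joint's range is limited). The gripper opens to 85 mm and grips with 20 to 120 N. Pads are 22 mm wide; open, the fingers measure 114 mm over their backs; the gripper's body (76 mm by 85 mm) begins 54 mm behind the grasp point. The pads swing forward as they close: fully open they stand 13 mm farther back than shut.
Start: joints at [-1.387, 0.087, 1.371, -0, 1.684, -0.103], TCP at [155.583, -527.551, 248.341] pointing down, gripper open.
Joint ranges: [-3.1, 3.1], [-0.76, 2.03], [0.27, 2.55], [-1.08, 4.22], [0.17, 2.65], [-2.57, 2.57]. Speed limits (rad/s): [2.79, 2.79, 3.14, 3.14, 3.14, 3.14].

INTERFACE

Orientations are given as a 3x3 rotation matrix whose columns are the frame's x, y, z axes.
In Python, from cell import readout, imaging, arm gives the robot as it stands. The module is installed in compiled form; this text tells all that it offers.
- The arm moves only by the tool servo_tool, never from a script. Its argument "series" is a list of rows, each an object of numbers: "hand": the closure, from 0 (fully open) to 1 (shut); "tx", "ty", "tz": the shift along the tool's x, y, z in units of 25 mm (1.0 is 25 mm); "wx", "wy", "wz": the turn, a rotation vector about the tool's x, y, z in units of 5 degrees (1.0 is 5 degrees). In form: [{"hand": .., "tx": .., "ty": .., "tz": .., "wx": .., "wy": .., "wz": ..}, ...]. A call has 1 to 12 rows; each row is the pose to reach, as a shift and turn from the pose commanded when the call began, along the tool's axes at that moment; what a row does not reach only later rows make up. A row lasts 1/10 s, in which the tool goes at most 50 mm and 8.59 degrees, less where a joint would pass 70% of its speed; a pose out of reach is approached as far as the arm can. A call with a gripper value outside its range is refused whole. The fingers move at their own pace and stop on an object; the grip force is fixed at half the most. Time passes only in rows, so rows that repeat a pose let the fingers close. It gives the time, the measured TCP pose, the force, the opening and the grip force at its end, in the units of the state.
- readout.get_obs(): the state, without advancing time (a new reading comes with each control period).
- imaging.snapshot(name): name is "scene" or "top"; returns a dict with "frame" (384x512x3 uint8, blue, green, red), "range_z" (384x512 float32, mm along the optical axis (not along the pixel's ray), 0 where there is no reading), "fx", "fy", "cx", "cy" (pixels), "world_to_cam" (4x4, takes a point from world to camera coordinates). Camera axes: x right, y down, z forward; pixel columns grow to the right and rows downward; lengths in mm; the calibration is good to about 2 mm. A picture is of the moment at which its call begins.
- arm.hand_in(): hands the job in; it is judged then, once.
The state is a dict: "t": time; "joints": joint angles; "joint_vel": joint speeds; "joint_torque": joint torques, N m; "tool_pos": TCP position; "tool_rot": TCP orientation; "ft_force": force on the tool from outside, world axes, zero at the start; "moment": the same for the moment, N m; "width": finger opening in mm; "grasp_force": force on a finger pad.
Only numpy, scipy, OpenCV 4.12 (cv2) and the standard library are available. Lean on these libraries where they do the work, as an engineer would, in place of code of your own. Each camera call takes 0.05 s, during which the arm holds its last target. There are 200 camera calls.

TASK

The red-capped standard vial in the middle of the round caddy has to be weighed, but the three bottles packed round it leave no room for a hand: stand all three bottles upright on the teal mat, then take the vial out and stand it upright in the middle of the balance pan, and then put each bottle back upright into the same compartment of the caddy that it came from. Do not tip any of them over, and leave the white-capped and the black-capped vial where they stand.

Things in the scene. Friction and masses are not known exactly. Their poses are not given: they have to be found in the camera images.
- amber_bottle_mid (a point): brown glass bottle with a black screw cap, round, 62 mm diameter, 111 mm tall, solid at full width up to 105 mm, so a hand from above must hold it high, 65 to 95 mm up, or its palm meets the top; the point is on its axis half-way up, 55.5 mm above its underside; z up. Starts in one of the caddy's compartments (a like bottle far back on the bench is scenery).
- reagent_bottle_mid (a point): clear glass bottle with a glass stopper, round, 58 mm diameter, 110 mm tall, solid at full width up to 88 mm (the slim stopper above is not solid), best held 50 to 80 mm up; the point is on its axis half-way up, 55 mm above its underside; z up. Starts in one of the caddy's compartments.
- white_jar_mid (a point): white plastic jar with a blue lid, round, 56 mm diameter, 68 mm tall, solid at full width up to 62 mm; the point is on its axis half-way up, 34 mm above its underside; z up. Starts in one of the caddy's compartments (a like jar far back on the bench is scenery).
- red_vial_mid (a point): small clear sample vial with a red cap, 24 mm diameter, 52 mm tall; the point is on its axis half-way up, 26 mm above its underside; z up. Starts in the middle of the caddy, loose in a collar whose top is 10 mm above the vial's underside.
- caddy: fixed round grey caddy, 179 mm wide, origin under its centre; floor 6 mm up. A 10 mm high rim flared outward (inner radius 82 at the floor, 86 at the top), a 10 mm high middle collar (outer radius 15, holds the vial) and three 4 mm ribs, 16 mm high, at 60, 180, 300 degrees from its x axis, bound three equal compartments; a bottle stands 50 mm out from the centre at 0, 120 and 240 degrees.
- mat: fixed flat teal silicone mat on the bench, 82 mm (its x) by 245 mm (its y), 3 mm thick; origin at the centre of its underside. Room for the three bottles in a row along its y, some 76 mm apart.
- pan (a point): centre of the top of the round steel pan (86 mm diameter, fixed, 50 mm above the bench) of the small white balance, whose body is 145 by 105 mm; z up.
- white_vial_mid (a point): bystander: sample vial with a white cap, 24 mm diameter, 52 mm tall; point half-way up its axis. To be left where it stands.
- black_vial_mid (a point): bystander: sample vial with a black cap, 24 mm diameter, 52 mm tall; point half-way up its axis. To be left where it stands.

How it is judged:
By the outcome, as a careful person would: the job done as asked, in the order asked, and still so for the second after the job is handed in, with the robot touching nothing.
It also fails if it takes over 138 s, if anything falls off the work surface, if the arm or the gripper's body presses on something with over 40 N, if the wrist force passes 120 N, or if a joint passes its speed limit or range.

## Working session

There is one attempt and no reset: what is moved stays moved. The work goes in short steps, Python scripts to look and compute and a tool call to move; the robot and the scene stay as the last step left them, time stands still between calls to the robot, and variables do not carry over. Pictures are saved under pics/ and viewed, at most 14 in all, crops included, and the job is handed in when it is done.

Besides the shell and the picture viewer there is one more tool, called after "Emit:" as name(argument=value, ...) on one line, values as JSON. servo_tool: Moves the arm, as the interface text tells. Its arguments: {"type":"object","properties":{"series":{"type":"array"}},"required":["series"]}

```bash
mkdir -p pics
cat > h.py <<'E'
import numpy as np,cv2
from cell import readout,imaging,arm
def snap(n,f=None):
    s=imaging.snapshot(n)
    if f: cv2.imwrite('pics/'+f,s['frame'])
    return s
def ray(s,u,v,z):
    W=np.linalg.inv(s['world_to_cam']);d=W[:3,:3]@np.array([(u-s['cx'])/s['fx'],(v-s['cy'])/s['fy'],1]);o=W[:3,3]
    return o+d*(z-o[2])/d[2]
def cloud(s):
    v,u=np.mgrid[:384,:512];z=s['range_z'];W=np.linalg.inv(s['world_to_cam'])
    p=np.stack([(u-s['cx'])/s['fx']*z,(v-s['cy'])/s['fy']*z,z],-1)@W[:3,:3].T+W[:3,3]
    p[z==0]=np.nan
    return p
E
python3 - <<'E'
from h import *
o=readout.get_obs();print(o['t'],o['tool_pos'],o['tool_rot'],arm.tip_extent,o['width'])
for n in('scene','top'):
    s=snap(n,n+'0.png');print(n,np.linalg.inv(s['world_to_cam'])[:3].round(3),s['fx'],s['cx'],s['cy'])
    np.savez(n+'0.npz',**s)
E
```

```text
0.0 [ 155.5080598  -527.08211247  247.09689955] [[ 9.59154829e-01  2.82881345e-01 -3.97507463e-04]
 [ 2.82881517e-01 -9.59152295e-01  2.21853507e-03]
 [ 2.46311990e-04 -2.24036614e-03 -9.99997460e-01]] 17.0 85.49768112324183
scene [[-5.24000e-01 -3.64000e-01  7.70000e-01 -1.15833e+02]
 [-8.51000e-01  2.40000e-01 -4.67000e-01  7.86855e+02]
 [-1.50000e-02 -9.00000e-01 -4.35000e-01  4.55435e+02]] 434.4298336289997 254.11624929594532 191.51085790716513
top [[ 1.02000e-01 -9.71000e-01  2.18000e-01  3.43080e+02]
 [-9.95000e-01 -1.00000e-01  1.90000e-02  3.63686e+02]
 [ 3.00000e-03 -2.18000e-01 -9.76000e-01  9.82621e+02]] 497.25606927745326 256.75802964809077 196.6847118917213
```

View pics/scene0.png

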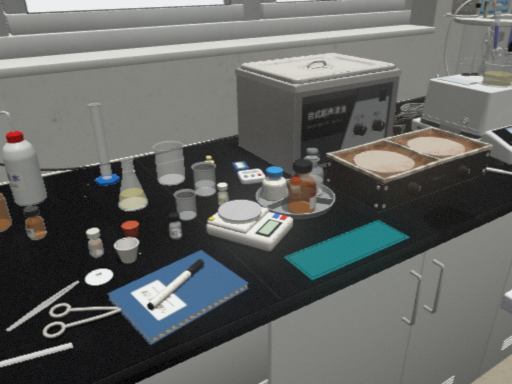

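View pics/top0.png

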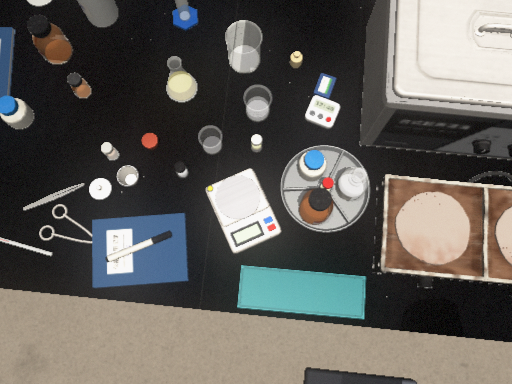

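The scene view shows the balance at (245,222), the caddy at (296,195) and the mat at (348,248). In the top view the caddy is at (325,188), with the jar lid at (315,161), amber cap at (320,197), reagent at (352,182) and red cap at (327,183). The pan is at (240,197) and the mat at (302,292).

Run:
```python
from h import *
s=dict(np.load('top0.npz'));f=s['frame'];P=cloud(s)
cv2.imwrite('pics/crop.png',cv2.resize(f[120:330,190:400],None,fx=2.8,fy=2.8,interpolation=cv2.INTER_CUBIC))
hsv=cv2.cvtColor(f,cv2.COLOR_BGR2HSV)
def comp(lo,hi,box,name,z):
    m=cv2.inRange(hsv,lo,hi);k=np.zeros_like(m);x0,y0,x1,y1=box;k[y0:y1,x0:x1]=m[y0:y1,x0:x1]
    n,l,st,c=cv2.connectedComponentsWithStats(k);i=1+st[1:,4].argmax()
    cs,_=cv2.findContours((l==i).astype('u1'),0,2);c=max(cs,key=cv2.contourArea);(u,v),w,a=cv2.minAreaRect(c)
    zz=np.nanmedian(P[l==i][:,2]);print(name,st[i],(u,v),w,a,'depth z',zz,'at',[ray(s,u,v,q).round(1) for q in z]);return c
comp((95,150,60),(125,255,255),(290,140,340,185),'bluelid',[74])
comp((0,150,120),(10,255,255),(315,172,340,195),'red',[58])
c=comp((80,100,60),(95,255,255),(220,255,380,330),'mat',[3])
b=cv2.boxPoints(cv2.minAreaRect(c));print(np.array([ray(s,*q,3) for q in b]).round(1))
# by depth slices in caddy area
for nm,zl,zh,c0 in(('amber',108,125,None),('jar',66,82,None),('reag',85,100,None),('reagtop',100,125,None)):
    m=(P[...,2]>zl)&(P[...,2]<zh);k=np.zeros_like(m);k[140:240,275:375]=m[140:240,275:375]
    n,l,st,c=cv2.connectedComponentsWithStats(k.astype('u1'))
    for i in range(1,n):
        if st[i,4]>25: print(nm,st[i],c[i].round(1),np.nanmean(P[l==i],0).round(1))
m=(P[...,2]>45)&(P[...,2]<55);k=np.zeros_like(m);k[165:235,205:275]=m[165:235,205:275]
n,l,st,c=cv2.connectedComponentsWithStats(k.astype('u1'));i=1+st[1:,4].argmax();q=P[l==i];print('pan',st[i],np.nanmean(q,0),(np.nanmax(q,0)+np.nanmin(q,0))/2,np.nanmax(q,0)-np.nanmin(q,0))
# caddy rim: points z 12..20 far
m=(P[...,2]>3)&(P[...,2]<24);k=np.zeros_like(m);k[140:240,272:376]=m[140:240,272:376]
n,l,st,c=cv2.connectedComponentsWithStats(k.astype('u1'));i=1+st[1:,4].argmax()
cs,_=cv2.findContours((l==i).astype('u1'),0,1);c=max(cs,key=cv2.contourArea);W=np.array([ray(s,u,v,14) for u,v in c[:,0]])[:,:2]
for _ in range(4):
    A=np.c_[2*W,np.ones(len(W))];x=np.linalg.lstsq(A,(W**2).sum(1),rcond=None)[0];r=np.sqrt(x[2]+x[0]**2+x[1]**2);e=np.hypot(*(W-x[:2]).T)-r;print('caddy',x[:2],r,len(W),e.std());W=W[abs(e)<max(2,1.5*e.std())]
```

```text
bluelid [305 150  19  19 276] (314.0000305175781, 159.50001525878906) (17.677669525146484, 17.677669525146484) 45.0 depth z 74.27787159621698 at [array([629.1, 280.4,  74. ])]
red [323 178  10  11  92] (327.5, 183.0) (10.0, 9.0) 90.0 depth z 57.8127702538975 at [array([590. , 249.5,  58. ])]
mat [ 237  265  130   55 5370] (302.1475524902344, 291.8770751953125) (127.927001953125, 43.728763580322266) 5.194429397583008 depth z 2.910445873814922 at [array([382.7, 276.1,   3. ])]
[[339.7 399.2   3. ]
 [423.2 400.7   3. ]
 [426.3 151.1   3. ]
 [343.1 154.2   3. ]]
amber [352 167  15  15 180] [359.  173.7] [598.1 201.  114.9]
amber [309 188  23  23 408] [319.7 198.5] [544.4 268.6 117. ]
jar [304 150  20  20 316] [313.6 159.2] [629.7 281.2  73.9]
jar [341 168  27  26 261] [351.9 183.5] [590.6 205.   70. ]
jar [301 188  33  32 311] [313.9 208.2] [534.3 273.5  76.4]
reag [348 168  19  18 118] [354.5 179.3] [592.8 204.8  93.6]
reag [308 204  14  10  26] [313.7 209.4] [529.9 274.8  86.4]
reagtop [352 167  15  15 180] [359.  173.7] [598.1 201.  114.9]
reagtop [308 188  24  23 429] [319.5 198.9] [543.8 268.9 116.4]
pan [ 215  175   45   44 1512] [547.21953516 419.0728427   49.99033598] [548.32994056 419.13280599  50.20340235] [86.21407978 84.81198247  9.50525103]
caddy [591.44479764 254.21001453] 83.6659969554223 329 16.58779864082499
caddy [591.88097643 252.08313541] 87.28847374678848 294 6.423587659622436
caddy [592.19290869 250.27663557] 88.72790508114866 270 2.092502071491759
caddy [592.3533233  249.72663271] 89.03286086261568 255 0.8643234125182628
```

View pics/crop.png

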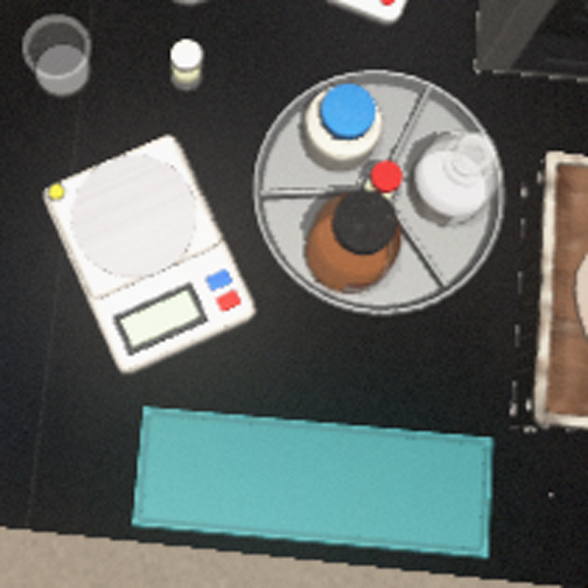

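The crop confirms three compartments around the red cap at crop (386,176), and a clear mat. The caddy centre is about (592,249.5), with bottles at roughly 38.5° (jar), 158.5° (amber) and 278.5° (reagent). I'll grip tangentially. On the mat, amber goes at low y, reagent in the middle and the jar at high y.

```bash
cat > go.py <<'E'
import sys
from h import *
# targets: x,y,z,yaw(tool y axis, deg) each as comma arg -> units from current pose
o=readout.get_obs();R=o['tool_rot'];p=o['tool_pos'];yaw=np.degrees(np.arctan2(R[1,1],R[0,1]))
print('t',round(o['t'],2),'p',p.round(1),'yaw',yaw.round(1),'w',round(o['width'],1),'gf',round(o['grasp_force'],1),'F',o['ft_force'].round(1),'zax',R[:,2].round(3))
for a in sys.argv[1:]:
    x,y,z,w=map(float,a.split(','))
    d=R.T@(np.array([x,y,z])-p)/25
    print(a,'tx,ty,tz',d.round(2),'wz',round(-((w-yaw+180)%360-180)/5,2))
E
python3 go.py 545,268,200,68.5 545,268,82,68.5 350,-130,240,-3
```

```text
t 0.1 p [ 155.5 -527.1  247.2] yaw -73.6 w 85.4 gf 0.0 F [-0.3 -0.3  0.5] zax [-0.     0.002 -1.   ]
545,268,200,68.5 tx,ty,tz [ 23.94 -26.09   1.95] wz -28.41
545,268,82,68.5 tx,ty,tz [ 23.94 -26.08   6.67] wz -28.41
350,-130,240,-3 tx,ty,tz [ 11.96 -13.03   0.32] wz -14.11
```

Emit:
servo_tool(series=[{"hand": 0, "tx": 11.96, "ty": -13.03, "tz": 0.3, "wz": -14.1}, {"hand": 0, "tx": 11.96, "ty": -13.03, "tz": 0.3, "wz": -14.1}, {"hand": 0, "tx": 11.96, "ty": -13.03, "tz": 0.3, "wz": -14.1}, {"hand": 0, "tx": 11.96, "ty": -13.03, "tz": 0.3, "wz": -14.1}, {"hand": 0, "tx": 11.96, "ty": -13.03, "tz": 0.3, "wz": -14.1}, {"hand": 0, "tx": 11.96, "ty": -13.03, "tz": 0.3, "wz": -14.1}, {"hand": 0, "tx": 11.96, "ty": -13.03, "tz": 0.3, "wz": -14.1}, {"hand": 0, "tx": 11.96, "ty": -13.03, "tz": 0.3, "wz": -14.1}, {"hand": 0, "tx": 11.96, "ty": -13.03, "tz": 0.3, "wz": -14.1}, {"hand": 0, "tx": 11.96, "ty": -13.03, "tz": 0.3, "wz": -14.1}, {"hand": 0, "tx": 11.96, "ty": -13.03, "tz": 0.3, "wz": -14.1}, {"hand": 0, "tx": 11.96, "ty": -13.03, "tz": 0.3, "wz": -14.1}])

```text
invalid input at $.series[0]: expected keys hand, tx, ty, tz, wx, wy, wz
```

```bash
python3 go.py 545,268,200,68.5
```

```text
t 0.1 p [ 155.5 -527.1  247.2] yaw -73.6 w 85.4 gf 0.0 F [-0.3 -0.3  0.5] zax [-0.     0.002 -1.   ]
545,268,200,68.5 tx,ty,tz [ 23.94 -26.09   1.95] wz -28.41
```

Emit:
servo_tool(series=[{"hand": 0, "tx": 11.96, "ty": -13.03, "tz": 0.3, "wx": 0, "wy": 0, "wz": -14.1}, {"hand": 0, "tx": 11.96, "ty": -13.03, "tz": 0.3, "wx": 0, "wy": 0, "wz": -14.1}, {"hand": 0, "tx": 11.96, "ty": -13.03, "tz": 0.3, "wx": 0, "wy": 0, "wz": -14.1}, {"hand": 0, "tx": 11.96, "ty": -13.03, "tz": 0.3, "wx": 0, "wy": 0, "wz": -14.1}, {"hand": 0, "tx": 11.96, "ty": -13.03, "tz": 0.3, "wx": 0, "wy": 0, "wz": -14.1}, {"hand": 0, "tx": 11.96, "ty": -13.03, "tz": 0.3, "wx": 0, "wy": 0, "wz": -14.1}, {"hand": 0, "tx": 11.96, "ty": -13.03, "tz": 0.3, "wx": 0, "wy": 0, "wz": -14.1}, {"hand": 0, "tx": 11.96, "ty": -13.03, "tz": 0.3, "wx": 0, "wy": 0, "wz": -14.1}, {"hand": 0, "tx": 11.96, "ty": -13.03, "tz": 0.3, "wx": 0, "wy": 0, "wz": -14.1}, {"hand": 0, "tx": 11.96, "ty": -13.03, "tz": 0.3, "wx": 0, "wy": 0, "wz": -14.1}, {"hand": 0, "tx": 11.96, "ty": -13.03, "tz": 0.3, "wx": 0, "wy": 0, "wz": -14.1}, {"hand": 0, "tx": 11.96, "ty": -13.03, "tz": 0.3, "wx": 0, "wy": 0, "wz": -14.1}])

```text
t: 1.3
tool_pos: [349.8, -131.3, 240.5]
tool_rot: [[0.055, 0.998, -0.001], [0.998, -0.055, -0.0], [-0.0, -0.001, -1.0]]
ft_force: [-0.1, -0.6, 0.3]
width: 85.6
grasp_force: 0.0
```

```bash
python3 go.py 545,268,200,68.5
```

```text
t 1.3 p [ 349.8 -131.3  240.5] yaw -3.2 w 85.6 gf 0.0 F [-0.1 -0.6  0.3] zax [-0.001 -0.    -1.   ]
545,268,200,68.5 tx,ty,tz [16.38  6.92  1.61] wz -14.33
```

Emit:
servo_tool(series=[{"hand": 0, "tx": 16.38, "ty": 6.92, "tz": 1.6, "wx": 0, "wy": 0, "wz": -14.3}, {"hand": 0, "tx": 16.38, "ty": 6.92, "tz": 1.6, "wx": 0, "wy": 0, "wz": -14.3}, {"hand": 0, "tx": 16.38, "ty": 6.92, "tz": 1.6, "wx": 0, "wy": 0, "wz": -14.3}, {"hand": 0, "tx": 16.38, "ty": 6.92, "tz": 1.6, "wx": 0, "wy": 0, "wz": -14.3}, {"hand": 0, "tx": 16.38, "ty": 6.92, "tz": 1.6, "wx": 0, "wy": 0, "wz": -14.3}, {"hand": 0, "tx": 16.38, "ty": 6.92, "tz": 1.6, "wx": 0, "wy": 0, "wz": -14.3}, {"hand": 0, "tx": 16.38, "ty": 6.92, "tz": 1.6, "wx": 0, "wy": 0, "wz": -14.3}, {"hand": 0, "tx": 16.38, "ty": 6.92, "tz": 1.6, "wx": 0, "wy": 0, "wz": -14.3}, {"hand": 0, "tx": 16.38, "ty": 6.92, "tz": 1.6, "wx": 0, "wy": 0, "wz": -14.3}, {"hand": 0, "tx": 16.38, "ty": 6.92, "tz": 1.6, "wx": 0, "wy": 0, "wz": -14.3}, {"hand": 0, "tx": 16.38, "ty": 6.92, "tz": 1.6, "wx": 0, "wy": 0, "wz": -14.3}, {"hand": 0, "tx": 16.38, "ty": 6.92, "tz": 1.6, "wx": 0, "wy": 0, "wz": -14.3}])

```text
t: 2.5
tool_pos: [545.5, 266.8, 200.8]
tool_rot: [[-0.929, 0.371, -0.0], [0.371, 0.929, -0.001], [-0.0, -0.001, -1.0]]
ft_force: [-0.5, -0.0, -1.0]
width: 85.1
grasp_force: 0.0
```

```bash
python3 go.py 545,268,83,68.5
```

```text
t 2.5 p [545.5 266.8 200.8] yaw 68.2 w 85.1 gf 0.0 F [-0.5 -0.  -1. ] zax [-0.    -0.001 -1.   ]
545,268,83,68.5 tx,ty,tz [0.03 0.04 4.71] wz -0.05
```

Emit:
servo_tool(series=[{"hand": 0, "tx": 0.03, "ty": 0.04, "tz": 1.5, "wx": 0, "wy": 0, "wz": 0}, {"hand": 0, "tx": 0.03, "ty": 0.04, "tz": 3, "wx": 0, "wy": 0, "wz": 0}, {"hand": 0, "tx": 0.03, "ty": 0.04, "tz": 4, "wx": 0, "wy": 0, "wz": 0}, {"hand": 0, "tx": 0.03, "ty": 0.04, "tz": 4.7, "wx": 0, "wy": 0, "wz": 0}, {"hand": 0, "tx": 0.03, "ty": 0.04, "tz": 4.7, "wx": 0, "wy": 0, "wz": 0}, {"hand": 0.3, "tx": 0.03, "ty": 0.04, "tz": 4.7, "wx": 0, "wy": 0, "wz": 0}, {"hand": 0.6, "tx": 0.03, "ty": 0.04, "tz": 4.7, "wx": 0, "wy": 0, "wz": 0}, {"hand": 1, "tx": 0.03, "ty": 0.04, "tz": 4.7, "wx": 0, "wy": 0, "wz": 0}, {"hand": 1, "tx": 0.03, "ty": 0.04, "tz": 4.7, "wx": 0, "wy": 0, "wz": 0}, {"hand": 1, "tx": 0.03, "ty": 0.04, "tz": 4.7, "wx": 0, "wy": 0, "wz": 0}])

```text
t: 3.5
tool_pos: [545.9, 269.9, 86.1]
tool_rot: [[-0.93, 0.368, 0.004], [0.368, 0.93, -0.0], [-0.004, 0.001, -1.0]]
ft_force: [-1.3, -4.3, 6.6]
width: 61.2
grasp_force: 65.3
```

```bash
python3 go.py 545,268,165,68.5 384,198,165,0 384,198,80,0
```

```text
t 3.5 p [545.9 269.9  86.1] yaw 68.4 w 61.2 gf 65.3 F [-1.3 -4.3  6.6] zax [ 0.004 -0.    -1.   ]
545,268,165,68.5 tx,ty,tz [-0.01 -0.08 -3.16] wz -0.02
384,198,165,0 tx,ty,tz [ 4.95 -5.05 -3.18] wz 13.68
384,198,80,0 tx,ty,tz [ 4.97 -5.06  0.22] wz 13.68
```

Emit:
servo_tool(series=[{"hand": 1, "tx": 0, "ty": 0, "tz": -1, "wx": 0, "wy": 0, "wz": 0}, {"hand": 1, "tx": 0, "ty": 0, "tz": -2.2, "wx": 0, "wy": 0, "wz": 0}, {"hand": 1, "tx": 0, "ty": 0, "tz": -3.2, "wx": 0, "wy": 0, "wz": 0}, {"hand": 1, "tx": 0.7, "ty": -0.7, "tz": -3.2, "wx": 0, "wy": 0, "wz": 1.6}, {"hand": 1, "tx": 1.4, "ty": -1.4, "tz": -3.2, "wx": 0, "wy": 0, "wz": 3.2}, {"hand": 1, "tx": 2.1, "ty": -2.1, "tz": -3.2, "wx": 0, "wy": 0, "wz": 4.9}, {"hand": 1, "tx": 2.8, "ty": -2.8, "tz": -3.2, "wx": 0, "wy": 0, "wz": 6.6}, {"hand": 1, "tx": 3.5, "ty": -3.5, "tz": -3.2, "wx": 0, "wy": 0, "wz": 8.3}, {"hand": 1, "tx": 4.1, "ty": -4.1, "tz": -3.2, "wx": 0, "wy": 0, "wz": 10}, {"hand": 1, "tx": 4.6, "ty": -4.6, "tz": -3.2, "wx": 0, "wy": 0, "wz": 11.6}, {"hand": 1, "tx": 4.95, "ty": -5.05, "tz": -3.2, "wx": 0, "wy": 0, "wz": 13.1}, {"hand": 1, "tx": 4.95, "ty": -5.05, "tz": -3.2, "wx": 0, "wy": 0, "wz": 13.7}])

```text
t: 4.7
tool_pos: [381.5, 198.1, 163.2]
tool_rot: [[0.004, 1.0, -0.0], [1.0, -0.004, 0.0], [0.0, -0.0, -1.0]]
ft_force: [0.2, 0.4, -1.6]
width: 61.1
grasp_force: 65.5
```

```bash
python3 go.py 384,198,83,0;python3 -c "
from h import *
snap('scene','s1.png')"
```

```text
t 4.7 p [381.5 198.1 163.2] yaw -0.2 w 61.1 gf 65.5 F [ 0.2  0.4 -1.6] zax [-0.  0. -1.]
384,198,83,0 tx,ty,tz [-0.01  0.1   3.21] wz -0.05
```

View pics/s1.png

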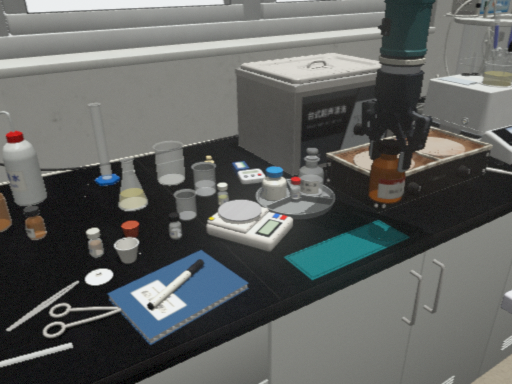

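Amber is held upright over the mat's right end, around (388,180). I'll lower it.

Emit:
servo_tool(series=[{"hand": 1, "tx": 0, "ty": 0.1, "tz": 1, "wx": 0, "wy": 0, "wz": 0}, {"hand": 1, "tx": 0, "ty": 0.1, "tz": 2, "wx": 0, "wy": 0, "wz": 0}, {"hand": 1, "tx": 0, "ty": 0.1, "tz": 2.7, "wx": 0, "wy": 0, "wz": 0}, {"hand": 1, "tx": 0, "ty": 0.1, "tz": 3.0, "wx": 0, "wy": 0, "wz": 0}, {"hand": 1, "tx": 0, "ty": 0.1, "tz": 3.1, "wx": 0, "wy": 0, "wz": 0}, {"hand": 1, "tx": 0, "ty": 0.1, "tz": 3.16, "wx": 0, "wy": 0, "wz": 0}, {"hand": 1, "tx": 0, "ty": 0.1, "tz": 3.18, "wx": 0, "wy": 0, "wz": 0}, {"hand": 1, "tx": 0, "ty": 0.1, "tz": 3.18, "wx": 0, "wy": 0, "wz": 0}])

```text
t: 5.55
tool_pos: [386.2, 198.6, 84.7]
tool_rot: [[0.001, 1.0, 0.002], [1.0, -0.001, 0.001], [0.001, 0.002, -1.0]]
ft_force: [0.1, 0.9, -2.2]
width: 61.1
grasp_force: 65.5
```

Emit:
servo_tool(series=[{"hand": 1, "tx": 0, "ty": 0, "tz": 0.06, "wx": 0, "wy": 0, "wz": 0}, {"hand": 1, "tx": 0, "ty": 0, "tz": 0.08, "wx": 0, "wy": 0, "wz": 0}, {"hand": 0.5, "tx": 0, "ty": 0, "tz": 0.08, "wx": 0, "wy": 0, "wz": 0}, {"hand": 0, "tx": 0, "ty": 0, "tz": 0.08, "wx": 0, "wy": 0, "wz": 0}, {"hand": 0, "tx": 0, "ty": 0, "tz": 0.08, "wx": 0, "wy": 0, "wz": 0}, {"hand": 0, "tx": 0, "ty": 0, "tz": 0.08, "wx": 0, "wy": 0, "wz": 0}, {"hand": 0, "tx": 0, "ty": 0, "tz": -0.5, "wx": 0, "wy": 0, "wz": 0}, {"hand": 0, "tx": 0, "ty": 0, "tz": -1.5, "wx": 0, "wy": 0, "wz": 0}, {"hand": 0, "tx": 0, "ty": 0, "tz": -3, "wx": 0, "wy": 0, "wz": 0}, {"hand": 0, "tx": 0, "ty": 0, "tz": -4, "wx": 0, "wy": 0, "wz": 0}, {"hand": 0, "tx": 0, "ty": 0, "tz": -4, "wx": 0, "wy": 0, "wz": 0}])

```text
t: 6.65
tool_pos: [387.9, 199.2, 188.2]
tool_rot: [[0.001, 1.0, 0.008], [1.0, -0.001, 0.003], [0.003, 0.008, -1.0]]
ft_force: [-0.6, 0.2, 1.2]
width: 85.5
grasp_force: 0.0
```

```bash
python3 go.py 598.5,200.5,180,8.5 598.5,200.5,68,8.5;python3 - <<'E'
from h import *
s=snap('scene','s2.png');np.savez('s2',**s)
P=cloud(s)
m=(P[...,0]<650)&(P[...,0]>540)&(P[...,1]<245)&(P[...,1]>150)&(P[...,2]>30)&(P[...,2]<85)
q=P[m];print(len(q),np.percentile(q[:,0],[2,50,98]),np.percentile(q[:,1],[2,50,98]))
cv2.imwrite('pics/s2c.png',cv2.resize(s['frame'][120:280,200:440],None,fx=3,fy=3))
E
```

```text
t 6.65 p [387.9 199.2 188.2] yaw -0.1 w 85.5 gf 0.0 F [-0.6  0.2  1.2] zax [ 0.008  0.003 -1.   ]
598.5,200.5,180,8.5 tx,ty,tz [0.06 8.42 0.4 ] wz -1.71
598.5,200.5,68,8.5 tx,ty,tz [0.05 8.38 4.88] wz -1.71
568 [570.78195693 583.13537698 611.70002007] [182.75361571 213.4706929  242.83729405]
```

View pics/s2c.png

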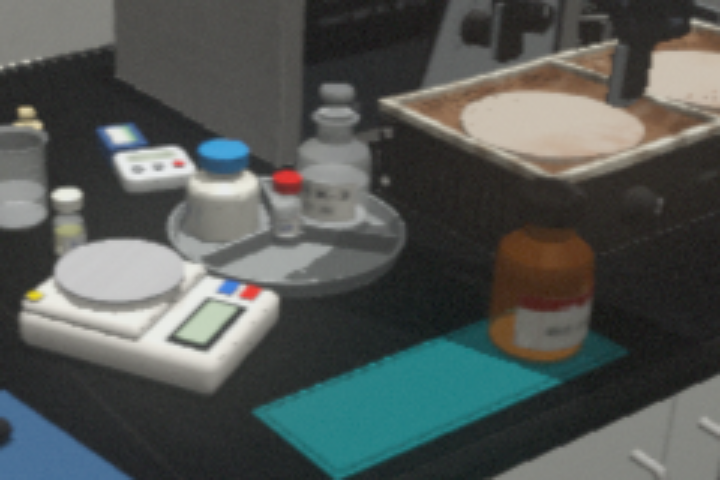

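Amber stands upright on the right end of the mat, around crop (543,290); the reagent is at (335,165) next to the hotplate. I'll check clearance there.

Run:
```python
from h import *
P=cloud(dict(np.load('top0.npz')))
for zl in (40,70,100,130,160):
    m=(P[...,2]>zl)&(P[...,0]>450)&(P[...,0]<760)&(P[...,1]<330)&(P[...,1]>90)&~((np.hypot(P[...,0]-592,P[...,1]-250)<95))
    q=P[m]
    for y in (280,250,220,200,180,160,140,120):
        r=q[abs(q[:,1]-y)<10]
        if len(r): print(zl,y,'xmin',np.percentile(r[:,0],2).round(),'zmax',np.percentile(r[:,2],98).round(),end=' | ')
    print()
```

```text
40 200 xmin 694.0 zmax 241.0 | 40 180 xmin 685.0 zmax 254.0 | 40 160 xmin 684.0 zmax 254.0 | 40 140 xmin 456.0 zmax 253.0 | 40 120 xmin 457.0 zmax 253.0 | 
70 200 xmin 694.0 zmax 241.0 | 70 180 xmin 685.0 zmax 254.0 | 70 160 xmin 684.0 zmax 254.0 | 70 140 xmin 457.0 zmax 253.0 | 70 120 xmin 457.0 zmax 253.0 | 
100 200 xmin 694.0 zmax 241.0 | 100 180 xmin 685.0 zmax 254.0 | 100 160 xmin 684.0 zmax 255.0 | 100 140 xmin 684.0 zmax 254.0 | 100 120 xmin 684.0 zmax 254.0 | 
130 200 xmin 694.0 zmax 241.0 | 130 180 xmin 685.0 zmax 254.0 | 130 160 xmin 684.0 zmax 255.0 | 130 140 xmin 684.0 zmax 254.0 | 130 120 xmin 684.0 zmax 254.0 | 
160 200 xmin 694.0 zmax 241.0 | 160 180 xmin 684.0 zmax 254.0 | 160 160 xmin 684.0 zmax 255.0 | 160 140 xmin 684.0 zmax 254.0 | 160 120 xmin 684.0 zmax 254.0 |
```

Emit:
servo_tool(series=[{"hand": 0, "tx": 0.05, "ty": 1.7, "tz": 0.2, "wx": 0, "wy": 0, "wz": -0.5}, {"hand": 0, "tx": 0.05, "ty": 3.4, "tz": 0.4, "wx": 0, "wy": 0, "wz": -1}, {"hand": 0, "tx": 0.05, "ty": 5.1, "tz": 0.4, "wx": 0, "wy": 0, "wz": -1.7}, {"hand": 0, "tx": 0.05, "ty": 6.8, "tz": 0.4, "wx": 0, "wy": 0, "wz": -1.7}, {"hand": 0, "tx": 0.05, "ty": 8.0, "tz": 0.4, "wx": 0, "wy": 0, "wz": -1.7}, {"hand": 0, "tx": 0.05, "ty": 8.4, "tz": 0.4, "wx": 0, "wy": 0, "wz": -1.7}, {"hand": 0, "tx": 0.05, "ty": 8.4, "tz": 0.4, "wx": 0, "wy": 0, "wz": -1.7}, {"hand": 0, "tx": 0.05, "ty": 8.4, "tz": 0.4, "wx": 0, "wy": 0, "wz": -1.7}])

```text
t: 7.5
tool_pos: [594.2, 199.4, 172.6]
tool_rot: [[-0.147, 0.989, -0.003], [0.989, 0.147, -0.001], [-0.0, -0.003, -1.0]]
ft_force: [-0.3, -0.7, -0.3]
width: 85.7
grasp_force: 0.0
```

```bash
python3 go.py 598.5,200.5,68,8.5
```

```text
t 7.5 p [594.2 199.4 172.6] yaw 8.4 w 85.7 gf 0.0 F [-0.3 -0.7 -0.3] zax [-0.003 -0.001 -1.   ]
598.5,200.5,68,8.5 tx,ty,tz [0.02 0.19 4.18] wz -0.01
```

Emit:
servo_tool(series=[{"hand": 0, "tx": 0.02, "ty": 0.1, "tz": 1.3, "wx": 0, "wy": 0, "wz": 0}, {"hand": 0, "tx": 0.02, "ty": 0.1, "tz": 2.6, "wx": 0, "wy": 0, "wz": 0}, {"hand": 0, "tx": 0.02, "ty": 0.1, "tz": 3.6, "wx": 0, "wy": 0, "wz": 0}, {"hand": 0, "tx": 0.02, "ty": 0.1, "tz": 4.2, "wx": 0, "wy": 0, "wz": 0}, {"hand": 0, "tx": 0.02, "ty": 0.1, "tz": 4.2, "wx": 0, "wy": 0, "wz": 0}, {"hand": 0, "tx": 0.02, "ty": 0.1, "tz": 4.2, "wx": 0, "wy": 0, "wz": 0}, {"hand": 0, "tx": 0.02, "ty": 0.1, "tz": 4.2, "wx": 0, "wy": 0, "wz": 0}])

```text
t: 8.2
tool_pos: [599.1, 200.7, 71.2]
tool_rot: [[-0.147, 0.989, 0.004], [0.989, 0.147, 0.001], [0.0, 0.004, -1.0]]
ft_force: [0.0, 0.3, -0.4]
width: 85.6
grasp_force: 0.0
```

Emit:
servo_tool(series=[{"hand": 0.3, "tx": 0, "ty": 0, "tz": 0, "wx": 0, "wy": 0, "wz": 0}, {"hand": 0.6, "tx": 0, "ty": 0, "tz": 0, "wx": 0, "wy": 0, "wz": 0}, {"hand": 1, "tx": 0, "ty": 0, "tz": 0, "wx": 0, "wy": 0, "wz": 0}, {"hand": 1, "tx": 0, "ty": 0, "tz": 0, "wx": 0, "wy": 0, "wz": 0}, {"hand": 1, "tx": 0, "ty": 0, "tz": 0, "wx": 0, "wy": 0, "wz": 0}, {"hand": 1, "tx": 0, "ty": 0, "tz": 0, "wx": 0, "wy": 0, "wz": 0}])

```text
t: 8.8
tool_pos: [598.7, 200.5, 70.4]
tool_rot: [[-0.147, 0.989, 0.002], [0.989, 0.147, 0.0], [0.0, 0.002, -1.0]]
ft_force: [-1.4, -0.5, 5.8]
width: 56.8
grasp_force: 64.5
```

```bash
python3 go.py 598.5,200.5,151,8.5 384,276,151,0
```

```text
t 8.8 p [598.7 200.5  70.4] yaw 8.4 w 56.8 gf 64.5 F [-1.4 -0.5  5.8] zax [ 0.002  0.    -1.   ]
598.5,200.5,151,8.5 tx,ty,tz [ 0.    0.   -3.22] wz -0.01
384,276,151,0 tx,ty,tz [ 4.25 -8.04 -3.24] wz 1.69
```

Emit:
servo_tool(series=[{"hand": 1, "tx": 0, "ty": 0, "tz": -1, "wx": 0, "wy": 0, "wz": 0}, {"hand": 1, "tx": 0, "ty": 0, "tz": -2.2, "wx": 0, "wy": 0, "wz": 0}, {"hand": 1, "tx": 0, "ty": 0, "tz": -3.2, "wx": 0, "wy": 0, "wz": 0}, {"hand": 1, "tx": 0.5, "ty": -1, "tz": -3.2, "wx": 0, "wy": 0, "wz": 0.2}, {"hand": 1, "tx": 1.2, "ty": -2.2, "tz": -3.2, "wx": 0, "wy": 0, "wz": 0.5}, {"hand": 1, "tx": 1.9, "ty": -3.6, "tz": -3.2, "wx": 0, "wy": 0, "wz": 0.8}, {"hand": 1, "tx": 2.65, "ty": -5, "tz": -3.2, "wx": 0, "wy": 0, "wz": 1.1}, {"hand": 1, "tx": 3.4, "ty": -6.4, "tz": -3.2, "wx": 0, "wy": 0, "wz": 1.4}, {"hand": 1, "tx": 3.9, "ty": -7.4, "tz": -3.2, "wx": 0, "wy": 0, "wz": 1.7}, {"hand": 1, "tx": 4.25, "ty": -8, "tz": -3.2, "wx": 0, "wy": 0, "wz": 1.7}, {"hand": 1, "tx": 4.25, "ty": -8, "tz": -3.2, "wx": 0, "wy": 0, "wz": 1.7}, {"hand": 1, "tx": 4.25, "ty": -8, "tz": -3.2, "wx": 0, "wy": 0, "wz": 1.7}])

```text
t: 10.0
tool_pos: [385.1, 276.0, 148.6]
tool_rot: [[0.0, 1.0, 0.001], [1.0, -0.0, -0.001], [-0.001, 0.001, -1.0]]
ft_force: [-0.1, -0.5, -3.1]
width: 57.0
grasp_force: 65.1
```

```bash
python3 go.py 384,276,67.5,0
```

```text
t 10.0 p [385.1 276.  148.6] yaw -0.0 w 57.0 gf 65.1 F [-0.1 -0.5 -3.1] zax [ 0.001 -0.001 -1.   ]
384,276,67.5,0 tx,ty,tz [ 0.   -0.05  3.24] wz -0.01
```

Emit:
servo_tool(series=[{"hand": 1, "tx": 0, "ty": -0.05, "tz": 1, "wx": 0, "wy": 0, "wz": 0}, {"hand": 1, "tx": 0, "ty": -0.05, "tz": 2, "wx": 0, "wy": 0, "wz": 0}, {"hand": 1, "tx": 0, "ty": -0.05, "tz": 2.7, "wx": 0, "wy": 0, "wz": 0}, {"hand": 1, "tx": 0, "ty": -0.05, "tz": 3.05, "wx": 0, "wy": 0, "wz": 0}, {"hand": 1, "tx": 0, "ty": -0.05, "tz": 3.2, "wx": 0, "wy": 0, "wz": 0}, {"hand": 1, "tx": 0, "ty": -0.05, "tz": 3.22, "wx": 0, "wy": 0, "wz": 0}, {"hand": 1, "tx": 0, "ty": -0.05, "tz": 3.22, "wx": 0, "wy": 0, "wz": 0}, {"hand": 1, "tx": 0, "ty": -0.05, "tz": 3.22, "wx": 0, "wy": 0, "wz": 0}, {"hand": 1, "tx": 0, "ty": -0.05, "tz": 3.22, "wx": 0, "wy": 0, "wz": 0}])

```text
t: 10.9
tool_pos: [383.8, 276.3, 69.2]
tool_rot: [[0.001, 1.0, 0.002], [1.0, -0.001, 0.001], [0.001, 0.002, -1.0]]
ft_force: [0.4, -0.1, -3.4]
width: 57.1
grasp_force: 65.1
```

Emit:
servo_tool(series=[{"hand": 1, "tx": 0, "ty": 0, "tz": 0.05, "wx": 0, "wy": 0, "wz": 0}, {"hand": 1, "tx": 0, "ty": 0, "tz": 0.07, "wx": 0, "wy": 0, "wz": 0}, {"hand": 0.5, "tx": 0, "ty": 0, "tz": 0.07, "wx": 0, "wy": 0, "wz": 0}, {"hand": 0, "tx": 0, "ty": 0, "tz": 0.07, "wx": 0, "wy": 0, "wz": 0}, {"hand": 0, "tx": 0, "ty": 0, "tz": 0.07, "wx": 0, "wy": 0, "wz": 0}, {"hand": 0, "tx": 0, "ty": 0, "tz": 0.07, "wx": 0, "wy": 0, "wz": 0}, {"hand": 0, "tx": 0, "ty": 0, "tz": -0.5, "wx": 0, "wy": 0, "wz": 0}, {"hand": 0, "tx": 0, "ty": 0, "tz": -1.5, "wx": 0, "wy": 0, "wz": 0}, {"hand": 0, "tx": 0, "ty": 0, "tz": -3, "wx": 0, "wy": 0, "wz": 0}, {"hand": 0, "tx": 0, "ty": 0, "tz": -4.4, "wx": 0, "wy": 0, "wz": 0}, {"hand": 0, "tx": 0, "ty": 0, "tz": -4.4, "wx": 0, "wy": 0, "wz": 0}, {"hand": 0, "tx": 0, "ty": 0, "tz": -4.4, "wx": 0, "wy": 0, "wz": 0}])

```text
t: 12.1
tool_pos: [383.8, 276.3, 179.2]
tool_rot: [[0.001, 1.0, 0.002], [1.0, -0.001, 0.001], [0.001, 0.002, -1.0]]
ft_force: [0.5, 0.5, 0.6]
width: 85.6
grasp_force: 0.0
```

```bash
python3 go.py 630,280.8,160,-51.5
```

```text
t 12.1 p [383.8 276.3 179.2] yaw -0.1 w 85.6 gf 0.0 F [0.5 0.5 0.6] zax [ 0.002  0.001 -1.   ]
630,280.8,160,-51.5 tx,ty,tz [0.19 9.85 0.79] wz 10.29
```

Emit:
servo_tool(series=[{"hand": 0, "tx": 0.1, "ty": 1.2, "tz": 0.1, "wx": 0, "wy": 0, "wz": 1.3}, {"hand": 0, "tx": 0.1, "ty": 2.6, "tz": 0.2, "wx": 0, "wy": 0, "wz": 2.8}, {"hand": 0, "tx": 0.1, "ty": 4.1, "tz": 0.3, "wx": 0, "wy": 0, "wz": 4.4}, {"hand": 0, "tx": 0.19, "ty": 5.6, "tz": 0.4, "wx": 0, "wy": 0, "wz": 6}, {"hand": 0, "tx": 0.19, "ty": 7.1, "tz": 0.6, "wx": 0, "wy": 0, "wz": 7.6}, {"hand": 0, "tx": 0.19, "ty": 8.4, "tz": 0.8, "wx": 0, "wy": 0, "wz": 9.2}, {"hand": 0, "tx": 0.19, "ty": 9.4, "tz": 0.8, "wx": 0, "wy": 0, "wz": 10.3}, {"hand": 0, "tx": 0.19, "ty": 9.85, "tz": 0.8, "wx": 0, "wy": 0, "wz": 10.3}, {"hand": 0, "tx": 0.19, "ty": 9.85, "tz": 0.8, "wx": 0, "wy": 0, "wz": 10.3}, {"hand": 0, "tx": 0.19, "ty": 9.85, "tz": 0.8, "wx": 0, "wy": 0, "wz": 10.3}, {"hand": 0, "tx": 0.19, "ty": 9.85, "tz": 0.8, "wx": 0, "wy": 0, "wz": 10.3}])

```text
t: 13.2
tool_pos: [628.4, 280.6, 157.4]
tool_rot: [[0.783, 0.622, -0.002], [0.622, -0.783, -0.001], [-0.002, -0.001, -1.0]]
ft_force: [0.4, 0.2, 0.4]
width: 85.1
grasp_force: 0.0
```

```bash
python3 go.py 630,280.8,50,-51.5
```

```text
t 13.2 p [628.4 280.6 157.4] yaw -51.5 w 85.1 gf 0.0 F [0.4 0.2 0.4] zax [-0.002 -0.001 -1.   ]
630,280.8,50,-51.5 tx,ty,tz [0.06 0.04 4.3 ] wz -0.01
```

Emit:
servo_tool(series=[{"hand": 0, "tx": 0.03, "ty": 0.03, "tz": 1.3, "wx": 0, "wy": 0, "wz": 0}, {"hand": 0, "tx": 0.03, "ty": 0.03, "tz": 2.6, "wx": 0, "wy": 0, "wz": 0}, {"hand": 0, "tx": 0.03, "ty": 0.03, "tz": 3.7, "wx": 0, "wy": 0, "wz": 0}, {"hand": 0, "tx": 0.03, "ty": 0.03, "tz": 4.3, "wx": 0, "wy": 0, "wz": 0}, {"hand": 0, "tx": 0.03, "ty": 0.03, "tz": 4.3, "wx": 0, "wy": 0, "wz": 0}, {"hand": 0, "tx": 0.03, "ty": 0.03, "tz": 4.3, "wx": 0, "wy": 0, "wz": 0}, {"hand": 0.3, "tx": 0.03, "ty": 0.03, "tz": 4.3, "wx": 0, "wy": 0, "wz": 0}, {"hand": 0.6, "tx": 0.03, "ty": 0.03, "tz": 4.3, "wx": 0, "wy": 0, "wz": 0}, {"hand": 1, "tx": 0.03, "ty": 0.03, "tz": 4.3, "wx": 0, "wy": 0, "wz": 0}, {"hand": 1, "tx": 0.03, "ty": 0.03, "tz": 4.3, "wx": 0, "wy": 0, "wz": 0}, {"hand": 1, "tx": 0.03, "ty": 0.03, "tz": 4.3, "wx": 0, "wy": 0, "wz": 0}, {"hand": 1, "tx": 0.03, "ty": 0.03, "tz": 4.3, "wx": 0, "wy": 0, "wz": 0}])

```text
t: 14.4
tool_pos: [632.0, 280.9, 53.5]
tool_rot: [[0.783, 0.622, 0.004], [0.622, -0.783, 0.002], [0.004, 0.001, -1.0]]
ft_force: [0.0, -0.8, 6.4]
width: 54.4
grasp_force: 64.1
```

```bash
python3 go.py 630,280.8,160,-51.5 382,354,160,0
```

```text
t 14.4 p [632.  280.9  53.5] yaw -51.6 w 54.4 gf 64.1 F [ 0.  -0.8  6.4] zax [ 0.004  0.002 -1.   ]
630,280.8,160,-51.5 tx,ty,tz [-0.05 -0.04 -4.26] wz -0.01
382,354,160,0 tx,ty,tz [-6.  -8.5 -4.3] wz -10.31
```

Emit:
servo_tool(series=[{"hand": 1, "tx": 0, "ty": 0, "tz": -1, "wx": 0, "wy": 0, "wz": 0}, {"hand": 1, "tx": 0, "ty": 0, "tz": -2.5, "wx": 0, "wy": 0, "wz": 0}, {"hand": 1, "tx": 0, "ty": 0, "tz": -4.2, "wx": 0, "wy": 0, "wz": 0}, {"hand": 1, "tx": -0.6, "ty": -0.85, "tz": -4.3, "wx": 0, "wy": 0, "wz": -1}, {"hand": 1, "tx": -1.5, "ty": -2.1, "tz": -4.3, "wx": 0, "wy": 0, "wz": -2.6}, {"hand": 1, "tx": -2.4, "ty": -3.4, "tz": -4.3, "wx": 0, "wy": 0, "wz": -4.2}, {"hand": 1, "tx": -3.4, "ty": -4.8, "tz": -4.3, "wx": 0, "wy": 0, "wz": -5.8}, {"hand": 1, "tx": -4.4, "ty": -6.2, "tz": -4.3, "wx": 0, "wy": 0, "wz": -7.4}, {"hand": 1, "tx": -5.2, "ty": -7.4, "tz": -4.3, "wx": 0, "wy": 0, "wz": -9}, {"hand": 1, "tx": -5.8, "ty": -8.2, "tz": -4.3, "wx": 0, "wy": 0, "wz": -10.3}, {"hand": 1, "tx": -6, "ty": -8.5, "tz": -4.3, "wx": 0, "wy": 0, "wz": -10.3}, {"hand": 1, "tx": -6, "ty": -8.5, "tz": -4.3, "wx": 0, "wy": 0, "wz": -10.3}])

```text
t: 15.6
tool_pos: [380.2, 353.8, 158.2]
tool_rot: [[0.001, 1.0, 0.0], [1.0, -0.001, -0.0], [-0.0, 0.0, -1.0]]
ft_force: [0.1, -0.2, -1.1]
width: 54.4
grasp_force: 63.6
```

```bash
python3 go.py 382,354,50.5,0
```

```text
t 15.6 p [380.2 353.8 158.2] yaw -0.1 w 54.4 gf 63.6 F [ 0.1 -0.2 -1.1] zax [ 0. -0. -1.]
382,354,50.5,0 tx,ty,tz [0.01 0.07 4.31] wz -0.01
```

Emit:
servo_tool(series=[{"hand": 1, "tx": 0, "ty": 0.04, "tz": 1, "wx": 0, "wy": 0, "wz": 0}, {"hand": 1, "tx": 0, "ty": 0.04, "tz": 2.2, "wx": 0, "wy": 0, "wz": 0}, {"hand": 1, "tx": 0, "ty": 0.04, "tz": 3.3, "wx": 0, "wy": 0, "wz": 0}, {"hand": 1, "tx": 0, "ty": 0.04, "tz": 4, "wx": 0, "wy": 0, "wz": 0}, {"hand": 1, "tx": 0, "ty": 0.04, "tz": 4.2, "wx": 0, "wy": 0, "wz": 0}, {"hand": 1, "tx": 0, "ty": 0.04, "tz": 4.28, "wx": 0, "wy": 0, "wz": 0}, {"hand": 1, "tx": 0, "ty": 0.04, "tz": 4.28, "wx": 0, "wy": 0, "wz": 0}, {"hand": 1, "tx": 0, "ty": 0.04, "tz": 4.28, "wx": 0, "wy": 0, "wz": 0}, {"hand": 1, "tx": 0, "ty": 0.04, "tz": 4.28, "wx": 0, "wy": 0, "wz": 0}])

```text
t: 16.5
tool_pos: [382.8, 354.0, 52.2]
tool_rot: [[0.002, 1.0, 0.002], [1.0, -0.002, 0.001], [0.001, 0.002, -1.0]]
ft_force: [0.2, 0.7, -1.8]
width: 54.5
grasp_force: 64.0
```

Emit:
servo_tool(series=[{"hand": 1, "tx": 0, "ty": 0, "tz": 0.05, "wx": 0, "wy": 0, "wz": 0}, {"hand": 1, "tx": 0, "ty": 0, "tz": 0.07, "wx": 0, "wy": 0, "wz": 0}, {"hand": 0.5, "tx": 0, "ty": 0, "tz": 0.07, "wx": 0, "wy": 0, "wz": 0}, {"hand": 0, "tx": 0, "ty": 0, "tz": 0.07, "wx": 0, "wy": 0, "wz": 0}, {"hand": 0, "tx": 0, "ty": 0, "tz": 0.07, "wx": 0, "wy": 0, "wz": 0}, {"hand": 0, "tx": 0, "ty": 0, "tz": 0.07, "wx": 0, "wy": 0, "wz": 0}, {"hand": 0, "tx": 0, "ty": 0, "tz": -0.5, "wx": 0, "wy": 0, "wz": 0}, {"hand": 0, "tx": 0, "ty": 0, "tz": -1.5, "wx": 0, "wy": 0, "wz": 0}, {"hand": 0, "tx": 0, "ty": 0, "tz": -3, "wx": 0, "wy": 0, "wz": 0}, {"hand": 0, "tx": 0, "ty": 0, "tz": -4.2, "wx": 0, "wy": 0, "wz": 0}, {"hand": 0, "tx": 0, "ty": 0, "tz": -4.2, "wx": 0, "wy": 0, "wz": 0}, {"hand": 0, "tx": 0, "ty": 0, "tz": -4.2, "wx": 0, "wy": 0, "wz": 0}])

```text
t: 17.7
tool_pos: [382.5, 354.0, 158.0]
tool_rot: [[0.001, 1.0, 0.003], [1.0, -0.001, 0.002], [0.002, 0.003, -1.0]]
ft_force: [-0.2, -0.3, -0.4]
width: 85.6
grasp_force: 0.0
```

```bash
python3 go.py 591.5,249.5,140,8.5
python3 - <<'E'
from h import *
s=snap('top');f=s['frame'];h=cv2.cvtColor(f,cv2.COLOR_BGR2HSV)
m=cv2.inRange(h,(0,150,120),(10,255,255));m[:172]=0;m[200:]=0;m[:,:312]=0;m[:,345:]=0
M=cv2.moments(m,True);print('red',ray(s,M['m10']/M['m00'],M['m01']/M['m00'],58),M['m00'])
cv2.imwrite('pics/t3.png',cv2.resize(f[110:340,190:420],None,fx=2.5,fy=2.5))
E
```

```text
t 17.7 p [382.5 354.  158. ] yaw -0.1 w 85.6 gf 0.0 F [-0.2 -0.3 -0.4] zax [ 0.003  0.002 -1.   ]
591.5,249.5,140,8.5 tx,ty,tz [-4.17  8.36  0.73] wz -1.71
red [590.74031306 249.54933122  58.        ] 90.0
```

View pics/t3.png

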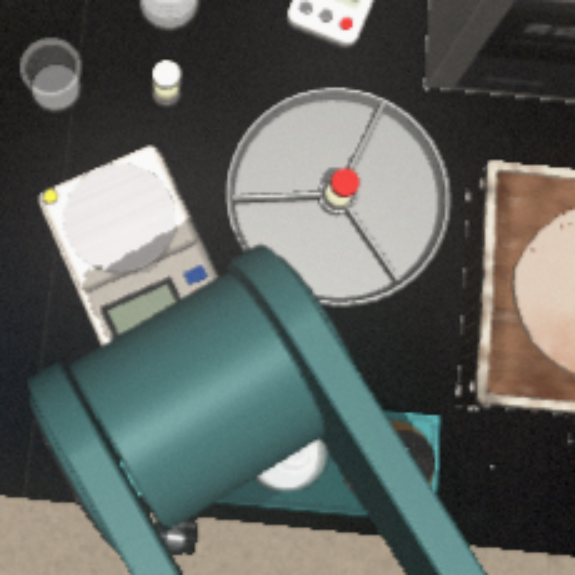

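The caddy is empty except for the red vial at crop (344,182), undisturbed; the arm hides most of the mat. I'll go to the vial.

Emit:
servo_tool(series=[{"hand": 0, "tx": -0.5, "ty": 1, "tz": 0, "wx": 0, "wy": 0, "wz": -0.3}, {"hand": 0, "tx": -1.2, "ty": 2.4, "tz": 0, "wx": 0, "wy": 0, "wz": -0.8}, {"hand": 0, "tx": -1.9, "ty": 3.8, "tz": 0.2, "wx": 0, "wy": 0, "wz": -1.3}, {"hand": 0, "tx": -2.6, "ty": 5.2, "tz": 0.4, "wx": 0, "wy": 0, "wz": -1.7}, {"hand": 0, "tx": -3.3, "ty": 6.6, "tz": 0.6, "wx": 0, "wy": 0, "wz": -1.7}, {"hand": 0, "tx": -3.9, "ty": 7.8, "tz": 0.7, "wx": 0, "wy": 0, "wz": -1.7}, {"hand": 0, "tx": -4.18, "ty": 8.36, "tz": 0.7, "wx": 0, "wy": 0, "wz": -1.7}, {"hand": 0, "tx": -4.18, "ty": 8.36, "tz": 0.7, "wx": 0, "wy": 0, "wz": -1.7}, {"hand": 0, "tx": -4.18, "ty": 8.36, "tz": 0.7, "wx": 0, "wy": 0, "wz": -1.7}, {"hand": 0, "tx": -4.18, "ty": 8.36, "tz": 0.7, "wx": 0, "wy": 0, "wz": -1.7}, {"hand": 0, "tx": -4.18, "ty": 8.36, "tz": 0.7, "wx": 0, "wy": 0, "wz": -1.7}])

```text
t: 18.85
tool_pos: [589.8, 250.0, 139.2]
tool_rot: [[-0.148, 0.989, 0.0], [0.989, 0.148, 0.0], [0.0, 0.0, -1.0]]
ft_force: [-0.5, -0.1, 1.0]
width: 85.4
grasp_force: 0.0
```

```bash
python3 go.py 591.2,249.5,42,8.5
```

```text
t 18.85 p [589.8 250.  139.2] yaw 8.5 w 85.4 gf 0.0 F [-0.5 -0.1  1. ] zax [ 0.  0. -1.]
591.2,249.5,42,8.5 tx,ty,tz [-0.03  0.05  3.89] wz 0.01
```

Emit:
servo_tool(series=[{"hand": 0, "tx": -0.02, "ty": 0.01, "tz": 1.3, "wx": 0, "wy": 0, "wz": 0}, {"hand": 0, "tx": -0.02, "ty": 0.01, "tz": 2.6, "wx": 0, "wy": 0, "wz": 0}, {"hand": 0, "tx": -0.02, "ty": 0.01, "tz": 3.5, "wx": 0, "wy": 0, "wz": 0}, {"hand": 0, "tx": -0.02, "ty": 0.01, "tz": 3.88, "wx": 0, "wy": 0, "wz": 0}, {"hand": 0.2, "tx": -0.02, "ty": 0.01, "tz": 3.88, "wx": 0, "wy": 0, "wz": 0}, {"hand": 0.4, "tx": -0.02, "ty": 0.01, "tz": 3.88, "wx": 0, "wy": 0, "wz": 0}, {"hand": 0.5, "tx": -0.02, "ty": 0.01, "tz": 3.88, "wx": 0, "wy": 0, "wz": 0}, {"hand": 0.5, "tx": -0.02, "ty": 0.01, "tz": 3.88, "wx": 0, "wy": 0, "wz": 0}])

```text
t: 19.65
tool_pos: [592.3, 248.8, 43.8]
tool_rot: [[-0.147, 0.989, 0.003], [0.989, 0.147, 0.001], [0.0, 0.003, -1.0]]
ft_force: [0.5, 0.6, 0.1]
width: 42.7
grasp_force: 0.0
```

Emit:
servo_tool(series=[{"hand": 0.6, "tx": 0, "ty": -0.04, "tz": 0.0, "wx": 0, "wy": 0, "wz": 0}, {"hand": 0.7, "tx": 0, "ty": -0.04, "tz": 0.0, "wx": 0, "wy": 0, "wz": 0}, {"hand": 0.85, "tx": 0, "ty": -0.04, "tz": 0.0, "wx": 0, "wy": 0, "wz": 0}, {"hand": 1, "tx": 0, "ty": -0.04, "tz": 0.0, "wx": 0, "wy": 0, "wz": 0}, {"hand": 1, "tx": 0, "ty": -0.04, "tz": 0.0, "wx": 0, "wy": 0, "wz": 0}, {"hand": 1, "tx": 0, "ty": -0.04, "tz": 0.0, "wx": 0, "wy": 0, "wz": 0}])

```text
t: 20.25
tool_pos: [590.6, 248.4, 42.5]
tool_rot: [[-0.147, 0.989, 0.001], [0.989, 0.147, 0.0], [0.0, 0.001, -1.0]]
ft_force: [-0.7, 0.7, 4.5]
width: 21.7
grasp_force: 58.9
```

```bash
python3 go.py 591.2,249.5,145,8.5 547.5,419,145,8.5
```

```text
t 20.25 p [590.6 248.4  42.5] yaw 8.4 w 21.7 gf 58.9 F [-0.7  0.7  4.5] zax [ 0.001  0.    -1.   ]
591.2,249.5,145,8.5 tx,ty,tz [ 0.04  0.03 -4.1 ] wz -0.01
547.5,419,145,8.5 tx,ty,tz [ 7.01 -0.7  -4.1 ] wz -0.01
```

Emit:
servo_tool(series=[{"hand": 1, "tx": 0, "ty": 0, "tz": -0.8, "wx": 0, "wy": 0, "wz": 0}, {"hand": 1, "tx": 0, "ty": 0, "tz": -2.2, "wx": 0, "wy": 0, "wz": 0}, {"hand": 1, "tx": 0, "ty": 0, "tz": -3.5, "wx": 0, "wy": 0, "wz": 0}, {"hand": 1, "tx": 0.6, "ty": -0.06, "tz": -4.1, "wx": 0, "wy": 0, "wz": 0}, {"hand": 1, "tx": 1.8, "ty": -0.18, "tz": -4.1, "wx": 0, "wy": 0, "wz": 0}, {"hand": 1, "tx": 3.2, "ty": -0.3, "tz": -4.1, "wx": 0, "wy": 0, "wz": 0}, {"hand": 1, "tx": 4.6, "ty": -0.45, "tz": -4.1, "wx": 0, "wy": 0, "wz": 0}, {"hand": 1, "tx": 5.8, "ty": -0.6, "tz": -4.1, "wx": 0, "wy": 0, "wz": 0}, {"hand": 1, "tx": 6.6, "ty": -0.7, "tz": -4.1, "wx": 0, "wy": 0, "wz": 0}, {"hand": 1, "tx": 6.97, "ty": -0.7, "tz": -4.1, "wx": 0, "wy": 0, "wz": 0}, {"hand": 1, "tx": 6.97, "ty": -0.7, "tz": -4.1, "wx": 0, "wy": 0, "wz": 0}, {"hand": 1, "tx": 6.97, "ty": -0.7, "tz": -4.1, "wx": 0, "wy": 0, "wz": 0}])

```text
t: 21.45
tool_pos: [547.7, 417.2, 143.9]
tool_rot: [[-0.146, 0.989, -0.0], [0.989, 0.146, -0.001], [-0.001, -0.0, -1.0]]
ft_force: [0.8, 0.9, 0.2]
width: 21.6
grasp_force: 59.9
```

```bash
python3 go.py 547.6,418.3,86.5,8.5
```

```text
t 21.45 p [547.7 417.2 143.9] yaw 8.4 w 21.6 gf 59.9 F [0.8 0.9 0.2] zax [-0.    -0.001 -1.   ]
547.6,418.3,86.5,8.5 tx,ty,tz [0.05 0.   2.29] wz -0.02
```

Emit:
servo_tool(series=[{"hand": 1, "tx": 0.02, "ty": -0.02, "tz": 0.9, "wx": 0, "wy": 0, "wz": 0}, {"hand": 1, "tx": 0.02, "ty": -0.02, "tz": 1.7, "wx": 0, "wy": 0, "wz": 0}, {"hand": 1, "tx": 0.02, "ty": -0.02, "tz": 2.1, "wx": 0, "wy": 0, "wz": 0}, {"hand": 1, "tx": 0.02, "ty": -0.02, "tz": 2.24, "wx": 0, "wy": 0, "wz": 0}, {"hand": 1, "tx": 0.02, "ty": -0.02, "tz": 2.24, "wx": 0, "wy": 0, "wz": 0}, {"hand": 1, "tx": 0.02, "ty": -0.02, "tz": 2.24, "wx": 0, "wy": 0, "wz": 0}, {"hand": 1, "tx": 0.02, "ty": -0.02, "tz": 2.24, "wx": 0, "wy": 0, "wz": 0}])

```text
t: 22.15
tool_pos: [547.5, 418.8, 89.8]
tool_rot: [[-0.146, 0.989, 0.002], [0.989, 0.146, 0.001], [0.001, 0.002, -1.0]]
ft_force: [-1.0, -0.3, -0.3]
width: 21.7
grasp_force: 60.2
```

```bash
python3 go.py;python3 - <<'E'
from h import *
s=snap('scene');cv2.imwrite('pics/s4.png',cv2.resize(s['frame'][120:280,180:420],None,fx=3,fy=3))
E
```

```text
t 22.15 p [547.5 418.8  89.8] yaw 8.4 w 21.7 gf 60.2 F [-1.  -0.3 -0.3] zax [ 0.002  0.001 -1.   ]
```

View pics/s4.png

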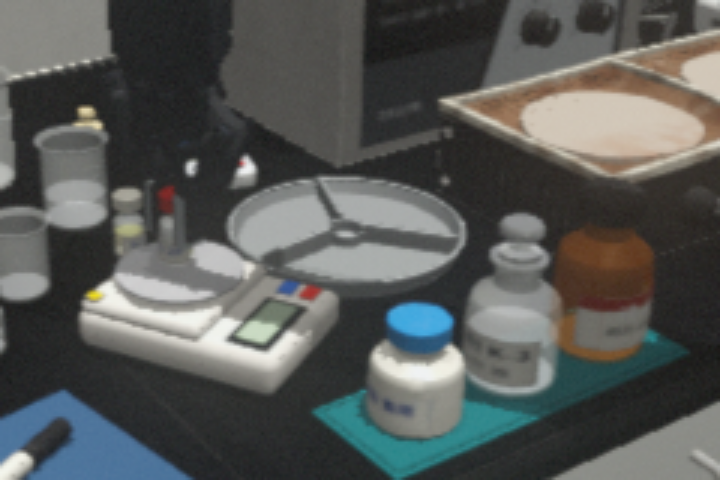

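All three bottles stand on the mat and the red vial is held over the pan at crop (168,215). I'll set it down.

Emit:
servo_tool(series=[{"hand": 1, "tx": 0, "ty": 0, "tz": 0.07, "wx": 0, "wy": 0, "wz": 0}, {"hand": 1, "tx": 0, "ty": 0, "tz": 0.12, "wx": 0, "wy": 0, "wz": 0}, {"hand": 1, "tx": 0, "ty": 0, "tz": 0.13, "wx": 0, "wy": 0, "wz": 0}, {"hand": 1, "tx": 0, "ty": 0, "tz": 0.13, "wx": 0, "wy": 0, "wz": 0}, {"hand": 0.7, "tx": 0, "ty": 0, "tz": 0.13, "wx": 0, "wy": 0, "wz": 0}, {"hand": 0.5, "tx": 0, "ty": 0, "tz": 0.13, "wx": 0, "wy": 0, "wz": 0}, {"hand": 0.3, "tx": 0, "ty": 0, "tz": 0.13, "wx": 0, "wy": 0, "wz": 0}, {"hand": 0.2, "tx": 0, "ty": 0, "tz": -0.3, "wx": 0, "wy": 0, "wz": 0}, {"hand": 0, "tx": 0, "ty": 0, "tz": -1.3, "wx": 0, "wy": 0, "wz": 0}, {"hand": 0, "tx": 0, "ty": 0, "tz": -2.5, "wx": 0, "wy": 0, "wz": 0}, {"hand": 0, "tx": 0, "ty": 0, "tz": -3.4, "wx": 0, "wy": 0, "wz": 0}, {"hand": 0, "tx": 0, "ty": 0, "tz": -3.4, "wx": 0, "wy": 0, "wz": 0}])

```text
t: 23.4
tool_pos: [548.8, 419.8, 179.5]
tool_rot: [[-0.147, 0.989, 0.009], [0.989, 0.147, 0.006], [0.004, 0.009, -1.0]]
ft_force: [0.7, 0.4, 0.6]
width: 85.4
grasp_force: 0.0
```

```bash
python3 go.py 382.8,354,160,0
```

```text
t 23.4 p [548.8 419.8 179.5] yaw 8.4 w 85.4 gf 0.0 F [0.7 0.4 0.6] zax [ 0.009  0.006 -1.   ]
382.8,354,160,0 tx,ty,tz [-1.63 -6.96  0.71] wz 1.69
```

Emit:
servo_tool(series=[{"hand": 0, "tx": -0.3, "ty": -1.2, "tz": 0, "wx": 0, "wy": 0, "wz": 0.4}, {"hand": 0, "tx": -0.6, "ty": -2.6, "tz": 0, "wx": 0, "wy": 0, "wz": 0.8}, {"hand": 0, "tx": -0.95, "ty": -4.1, "tz": 0.3, "wx": 0, "wy": 0, "wz": 1.2}, {"hand": 0, "tx": -1.3, "ty": -5.6, "tz": 0.7, "wx": 0, "wy": 0, "wz": 1.7}, {"hand": 0, "tx": -1.55, "ty": -6.7, "tz": 0.7, "wx": 0, "wy": 0, "wz": 1.7}, {"hand": 0, "tx": -1.63, "ty": -6.96, "tz": 0.7, "wx": 0, "wy": 0, "wz": 1.7}, {"hand": 0, "tx": -1.63, "ty": -6.96, "tz": 0.7, "wx": 0, "wy": 0, "wz": 1.7}, {"hand": 0, "tx": -1.63, "ty": -6.96, "tz": 0.7, "wx": 0, "wy": 0, "wz": 1.7}, {"hand": 0, "tx": -1.63, "ty": -6.96, "tz": 0.7, "wx": 0, "wy": 0, "wz": 1.7}])

```text
t: 24.3
tool_pos: [381.9, 353.0, 155.8]
tool_rot: [[0.002, 1.0, 0.001], [1.0, -0.002, 0.0], [0.0, 0.001, -1.0]]
ft_force: [0.3, -0.6, 0.2]
width: 85.4
grasp_force: 0.0
```

```bash
python3 go.py 382.8,354,49.5,0
python3 - <<'E'
from h import *
s=snap('top');f=s['frame'];h=cv2.cvtColor(f,cv2.COLOR_BGR2HSV)
m=cv2.inRange(h,(0,150,120),(10,255,255));m[:165]=0;m[220:]=0;m[:,:215]=0;m[:,270:]=0
n,l,st,c=cv2.connectedComponentsWithStats(m)
for i in range(1,n): print(st[i,4],ray(s,*c[i],102).round(1))
E
```

```text
t 24.3 p [381.9 353.  155.8] yaw -0.1 w 85.4 gf 0.0 F [ 0.3 -0.6  0.2] zax [ 0.001  0.    -1.   ]
382.8,354,49.5,0 tx,ty,tz [0.04 0.03 4.25] wz -0.02
97 [547.5 419.2 102. ]
```

The vial stands at the pan centre (547.5, 419.2). Next I'll return the jar.

Emit:
servo_tool(series=[{"hand": 0, "tx": 0.03, "ty": 0.02, "tz": 1.3, "wx": 0, "wy": 0, "wz": 0}, {"hand": 0, "tx": 0.03, "ty": 0.02, "tz": 2.6, "wx": 0, "wy": 0, "wz": 0}, {"hand": 0, "tx": 0.03, "ty": 0.02, "tz": 3.7, "wx": 0, "wy": 0, "wz": 0}, {"hand": 0, "tx": 0.03, "ty": 0.02, "tz": 4.25, "wx": 0, "wy": 0, "wz": 0}, {"hand": 0, "tx": 0.03, "ty": 0.02, "tz": 4.25, "wx": 0, "wy": 0, "wz": 0}, {"hand": 0, "tx": 0.03, "ty": 0.02, "tz": 4.25, "wx": 0, "wy": 0, "wz": 0}, {"hand": 0.3, "tx": 0.03, "ty": 0.02, "tz": 4.25, "wx": 0, "wy": 0, "wz": 0}, {"hand": 0.6, "tx": 0.03, "ty": 0.02, "tz": 4.25, "wx": 0, "wy": 0, "wz": 0}, {"hand": 1, "tx": 0.03, "ty": 0.02, "tz": 4.25, "wx": 0, "wy": 0, "wz": 0}, {"hand": 1, "tx": 0.03, "ty": 0.02, "tz": 4.25, "wx": 0, "wy": 0, "wz": 0}, {"hand": 1, "tx": 0.03, "ty": 0.02, "tz": 4.25, "wx": 0, "wy": 0, "wz": 0}, {"hand": 1, "tx": 0.03, "ty": 0.02, "tz": 4.25, "wx": 0, "wy": 0, "wz": 0}])

```text
t: 25.55
tool_pos: [382.4, 354.3, 51.6]
tool_rot: [[0.001, 1.0, 0.004], [1.0, -0.001, 0.002], [0.003, 0.004, -1.0]]
ft_force: [0.5, 0.1, 5.7]
width: 54.6
grasp_force: 64.3
```

```bash
python3 go.py 382,354,160,-0 631,281,160,-51.5
```

```text
t 25.55 p [382.4 354.3  51.6] yaw -0.1 w 54.6 gf 64.3 F [0.5 0.1 5.7] zax [ 0.004  0.002 -1.   ]
382,354,160,-0 tx,ty,tz [-0.   -0.   -4.34] wz -0.01
631,281,160,-51.5 tx,ty,tz [-2.91  9.96 -4.31] wz 10.29
```

Emit:
servo_tool(series=[{"hand": 1, "tx": 0, "ty": 0, "tz": -1, "wx": 0, "wy": 0, "wz": 0}, {"hand": 1, "tx": 0, "ty": 0, "tz": -2.5, "wx": 0, "wy": 0, "wz": 0}, {"hand": 1, "tx": 0, "ty": 0, "tz": -4.2, "wx": 0, "wy": 0, "wz": 0}, {"hand": 1, "tx": -0.3, "ty": 1, "tz": -4.3, "wx": 0, "wy": 0, "wz": 1}, {"hand": 1, "tx": -0.7, "ty": 2.4, "tz": -4.3, "wx": 0, "wy": 0, "wz": 2.6}, {"hand": 1, "tx": -1.15, "ty": 3.9, "tz": -4.3, "wx": 0, "wy": 0, "wz": 4.2}, {"hand": 1, "tx": -1.6, "ty": 5.5, "tz": -4.3, "wx": 0, "wy": 0, "wz": 5.8}, {"hand": 1, "tx": -2.1, "ty": 7.1, "tz": -4.3, "wx": 0, "wy": 0, "wz": 7.4}, {"hand": 1, "tx": -2.5, "ty": 8.6, "tz": -4.3, "wx": 0, "wy": 0, "wz": 9}, {"hand": 1, "tx": -2.8, "ty": 9.6, "tz": -4.3, "wx": 0, "wy": 0, "wz": 10.3}, {"hand": 1, "tx": -2.91, "ty": 9.96, "tz": -4.3, "wx": 0, "wy": 0, "wz": 10.3}, {"hand": 1, "tx": -2.91, "ty": 9.96, "tz": -4.3, "wx": 0, "wy": 0, "wz": 10.3}])

```text
t: 26.75
tool_pos: [630.3, 279.6, 155.7]
tool_rot: [[0.783, 0.622, -0.002], [0.622, -0.783, -0.001], [-0.002, -0.001, -1.0]]
ft_force: [0.4, 0.1, -1.5]
width: 54.6
grasp_force: 63.6
```

```bash
python3 go.py 630.8,280.8,55,-51.5
```

```text
t 26.75 p [630.3 279.6 155.7] yaw -51.5 w 54.6 gf 63.6 F [ 0.4  0.1 -1.5] zax [-0.002 -0.001 -1.   ]
630.8,280.8,55,-51.5 tx,ty,tz [ 0.05 -0.02  4.03] wz -0.01
```

Emit:
servo_tool(series=[{"hand": 1, "tx": 0, "ty": -0.02, "tz": 1, "wx": 0, "wy": 0, "wz": 0}, {"hand": 1, "tx": 0, "ty": -0.02, "tz": 2.2, "wx": 0, "wy": 0, "wz": 0}, {"hand": 1, "tx": 0, "ty": -0.02, "tz": 3.2, "wx": 0, "wy": 0, "wz": 0}, {"hand": 1, "tx": 0, "ty": -0.02, "tz": 3.8, "wx": 0, "wy": 0, "wz": 0}, {"hand": 1, "tx": 0, "ty": -0.02, "tz": 4, "wx": 0, "wy": 0, "wz": 0}, {"hand": 1, "tx": 0, "ty": -0.02, "tz": 4, "wx": 0, "wy": 0, "wz": 0}, {"hand": 1, "tx": 0, "ty": -0.02, "tz": 4, "wx": 0, "wy": 0, "wz": 0}, {"hand": 1, "tx": 0, "ty": -0.02, "tz": 4, "wx": 0, "wy": 0, "wz": 0}])

```text
t: 27.55
tool_pos: [630.8, 281.2, 59.1]
tool_rot: [[0.783, 0.622, 0.003], [0.622, -0.783, 0.001], [0.003, 0.001, -1.0]]
ft_force: [0.5, 0.3, -1.5]
width: 54.6
grasp_force: 64.0
```

Emit:
servo_tool(series=[{"hand": 1, "tx": 0, "ty": 0, "tz": 0.1, "wx": 0, "wy": 0, "wz": 0}, {"hand": 1, "tx": 0, "ty": 0, "tz": 0.16, "wx": 0, "wy": 0, "wz": 0}, {"hand": 1, "tx": 0, "ty": 0, "tz": 0.18, "wx": 0, "wy": 0, "wz": 0}, {"hand": 0.5, "tx": 0, "ty": 0, "tz": 0.18, "wx": 0, "wy": 0, "wz": 0}, {"hand": 0, "tx": 0, "ty": 0, "tz": 0.18, "wx": 0, "wy": 0, "wz": 0}, {"hand": 0, "tx": 0, "ty": 0, "tz": 0.18, "wx": 0, "wy": 0, "wz": 0}, {"hand": 0, "tx": 0, "ty": 0, "tz": 0.18, "wx": 0, "wy": 0, "wz": 0}, {"hand": 0, "tx": 0, "ty": 0, "tz": -0.8, "wx": 0, "wy": 0, "wz": 0}, {"hand": 0, "tx": 0, "ty": 0, "tz": -2.3, "wx": 0, "wy": 0, "wz": 0}, {"hand": 0, "tx": 0, "ty": 0, "tz": -3.9, "wx": 0, "wy": 0, "wz": 0}, {"hand": 0, "tx": 0, "ty": 0, "tz": -4.8, "wx": 0, "wy": 0, "wz": 0}, {"hand": 0, "tx": 0, "ty": 0, "tz": -4.8, "wx": 0, "wy": 0, "wz": 0}])

```text
t: 28.75
tool_pos: [632.0, 281.5, 183.0]
tool_rot: [[0.783, 0.622, 0.01], [0.622, -0.783, 0.003], [0.01, 0.003, -1.0]]
ft_force: [0.3, -0.1, 0.8]
width: 85.7
grasp_force: 0.0
```

```bash
python3 go.py 384,276.3,180,0
```

```text
t 28.75 p [632.  281.5 183. ] yaw -51.6 w 85.7 gf 0.0 F [ 0.3 -0.1  0.8] zax [ 0.01   0.003 -1.   ]
384,276.3,180,0 tx,ty,tz [-7.9  -6.    0.02] wz -10.31
```

Emit:
servo_tool(series=[{"hand": 0, "tx": -0.9, "ty": -0.7, "tz": 0, "wx": 0, "wy": 0, "wz": -1.2}, {"hand": 0, "tx": -2.1, "ty": -1.6, "tz": 0, "wx": 0, "wy": 0, "wz": -2.8}, {"hand": 0, "tx": -3.3, "ty": -2.5, "tz": 0, "wx": 0, "wy": 0, "wz": -4.4}, {"hand": 0, "tx": -4.5, "ty": -3.4, "tz": 0, "wx": 0, "wy": 0, "wz": -6}, {"hand": 0, "tx": -5.7, "ty": -4.3, "tz": 0, "wx": 0, "wy": 0, "wz": -7.6}, {"hand": 0, "tx": -6.9, "ty": -5.2, "tz": 0, "wx": 0, "wy": 0, "wz": -9.2}, {"hand": 0, "tx": -7.6, "ty": -5.8, "tz": 0, "wx": 0, "wy": 0, "wz": -10.3}, {"hand": 0, "tx": -7.9, "ty": -6, "tz": 0, "wx": 0, "wy": 0, "wz": -10.3}, {"hand": 0, "tx": -7.9, "ty": -6, "tz": 0, "wx": 0, "wy": 0, "wz": -10.3}, {"hand": 0, "tx": -7.9, "ty": -6, "tz": 0, "wx": 0, "wy": 0, "wz": -10.3}, {"hand": 0, "tx": -7.9, "ty": -6, "tz": 0, "wx": 0, "wy": 0, "wz": -10.3}])

```text
t: 29.85
tool_pos: [382.9, 275.4, 176.7]
tool_rot: [[0.003, 1.0, 0.0], [1.0, -0.003, -0.0], [-0.0, 0.0, -1.0]]
ft_force: [0.1, -1.4, 1.8]
width: 85.3
grasp_force: 0.0
```

```bash
python3 go.py 384,276.3,66,0
python3 - <<'E'
from h import *
s=snap('top');f=s['frame'];P=cloud(s)
m=((P[...,2]>66)&(P[...,2]<82)).astype('u1');k=np.zeros_like(m);k[140:240,275:375]=m[140:240,275:375]
n,l,st,c=cv2.connectedComponentsWithStats(k)
for i in range(1,n):
    if st[i,4]>25: print(st[i],np.nanmean(P[l==i],0).round(1))
E
```

```text
t 29.85 p [382.9 275.4 176.7] yaw -0.2 w 85.3 gf 0.0 F [ 0.1 -1.4  1.8] zax [ 0. -0. -1.]
384,276.3,66,0 tx,ty,tz [0.04 0.04 4.43] wz -0.03
[304 151  20  19 307] [628. 281.  74.]
```

Emit:
servo_tool(series=[{"hand": 0, "tx": 0.03, "ty": 0.02, "tz": 1.3, "wx": 0, "wy": 0, "wz": 0}, {"hand": 0, "tx": 0.03, "ty": 0.02, "tz": 2.6, "wx": 0, "wy": 0, "wz": 0}, {"hand": 0, "tx": 0.03, "ty": 0.02, "tz": 3.8, "wx": 0, "wy": 0, "wz": 0}, {"hand": 0, "tx": 0.03, "ty": 0.02, "tz": 4.42, "wx": 0, "wy": 0, "wz": 0}, {"hand": 0, "tx": 0.03, "ty": 0.02, "tz": 4.42, "wx": 0, "wy": 0, "wz": 0}, {"hand": 0, "tx": 0.03, "ty": 0.02, "tz": 4.42, "wx": 0, "wy": 0, "wz": 0}, {"hand": 0.3, "tx": 0.03, "ty": 0.02, "tz": 4.42, "wx": 0, "wy": 0, "wz": 0}, {"hand": 0.6, "tx": 0.03, "ty": 0.02, "tz": 4.42, "wx": 0, "wy": 0, "wz": 0}, {"hand": 1, "tx": 0.03, "ty": 0.02, "tz": 4.42, "wx": 0, "wy": 0, "wz": 0}, {"hand": 1, "tx": 0.03, "ty": 0.02, "tz": 4.42, "wx": 0, "wy": 0, "wz": 0}, {"hand": 1, "tx": 0.03, "ty": 0.02, "tz": 4.42, "wx": 0, "wy": 0, "wz": 0}, {"hand": 1, "tx": 0.03, "ty": 0.02, "tz": 4.42, "wx": 0, "wy": 0, "wz": 0}])

```text
t: 31.1
tool_pos: [383.6, 277.0, 68.4]
tool_rot: [[0.001, 1.0, 0.004], [1.0, -0.001, 0.002], [0.002, 0.004, -1.0]]
ft_force: [0.2, 0.0, 5.5]
width: 56.9
grasp_force: 64.6
```

```bash
python3 go.py 384,276.3,155,0 598.5,200.2,155,8.5
```

```text
t 31.1 p [383.6 277.   68.4] yaw -0.1 w 56.9 gf 64.6 F [0.2 0.  5.5] zax [ 0.004  0.002 -1.   ]
384,276.3,155,0 tx,ty,tz [-0.02  0.03 -3.46] wz -0.01
598.5,200.2,155,8.5 tx,ty,tz [-3.05  8.61 -3.44] wz -1.71
```

Emit:
servo_tool(series=[{"hand": 1, "tx": 0, "ty": 0, "tz": -1, "wx": 0, "wy": 0, "wz": 0}, {"hand": 1, "tx": 0, "ty": 0, "tz": -2.3, "wx": 0, "wy": 0, "wz": 0}, {"hand": 1, "tx": 0, "ty": 0, "tz": -3.4, "wx": 0, "wy": 0, "wz": 0}, {"hand": 1, "tx": 0, "ty": 1, "tz": -3.45, "wx": 0, "wy": 0, "wz": -0.2}, {"hand": 1, "tx": -0.4, "ty": 2.4, "tz": -3.45, "wx": 0, "wy": 0, "wz": -0.5}, {"hand": 1, "tx": -1, "ty": 3.9, "tz": -3.45, "wx": 0, "wy": 0, "wz": -0.8}, {"hand": 1, "tx": -1.6, "ty": 5.4, "tz": -3.45, "wx": 0, "wy": 0, "wz": -1.1}, {"hand": 1, "tx": -2.3, "ty": 6.9, "tz": -3.45, "wx": 0, "wy": 0, "wz": -1.4}, {"hand": 1, "tx": -2.8, "ty": 8, "tz": -3.45, "wx": 0, "wy": 0, "wz": -1.7}, {"hand": 1, "tx": -3.04, "ty": 8.6, "tz": -3.45, "wx": 0, "wy": 0, "wz": -1.7}, {"hand": 1, "tx": -3.04, "ty": 8.6, "tz": -3.45, "wx": 0, "wy": 0, "wz": -1.7}, {"hand": 1, "tx": -3.04, "ty": 8.6, "tz": -3.45, "wx": 0, "wy": 0, "wz": -1.7}])

```text
t: 32.3
tool_pos: [596.3, 199.9, 151.4]
tool_rot: [[-0.146, 0.989, -0.003], [0.989, 0.146, -0.0], [0.0, -0.003, -1.0]]
ft_force: [0.4, 0.2, -2.3]
width: 57.0
grasp_force: 65.0
```

```bash
python3 go.py 598.8,200.6,71.4,8.5
```

```text
t 32.3 p [596.3 199.9 151.4] yaw 8.4 w 57.0 gf 65.0 F [ 0.4  0.2 -2.3] zax [-0.003 -0.    -1.   ]
598.8,200.6,71.4,8.5 tx,ty,tz [0.01 0.11 3.2 ] wz -0.02
```

Emit:
servo_tool(series=[{"hand": 1, "tx": 0, "ty": 0.02, "tz": 0.9, "wx": 0, "wy": 0, "wz": 0}, {"hand": 1, "tx": 0, "ty": 0.02, "tz": 1.9, "wx": 0, "wy": 0, "wz": 0}, {"hand": 1, "tx": 0, "ty": 0.02, "tz": 2.7, "wx": 0, "wy": 0, "wz": 0}, {"hand": 1, "tx": 0, "ty": 0.02, "tz": 3.1, "wx": 0, "wy": 0, "wz": 0}, {"hand": 1, "tx": 0, "ty": 0.02, "tz": 3.2, "wx": 0, "wy": 0, "wz": 0}, {"hand": 1, "tx": 0, "ty": 0.02, "tz": 3.2, "wx": 0, "wy": 0, "wz": 0}, {"hand": 1, "tx": 0, "ty": 0.02, "tz": 3.2, "wx": 0, "wy": 0, "wz": 0}, {"hand": 1, "tx": 0, "ty": 0.02, "tz": 3.2, "wx": 0, "wy": 0, "wz": 0}])

```text
t: 33.1
tool_pos: [598.3, 200.3, 74.0]
tool_rot: [[-0.147, 0.989, 0.002], [0.989, 0.147, 0.0], [0.0, 0.002, -1.0]]
ft_force: [-0.2, -0.4, -1.1]
width: 56.5
grasp_force: 64.7
```

Emit:
servo_tool(series=[{"hand": 1, "tx": 0, "ty": 0, "tz": 0.07, "wx": 0, "wy": 0, "wz": 0}, {"hand": 1, "tx": 0, "ty": 0, "tz": 0.11, "wx": 0, "wy": 0, "wz": 0}, {"hand": 1, "tx": 0, "ty": 0, "tz": 0.11, "wx": 0, "wy": 0, "wz": 0}, {"hand": 0.5, "tx": 0, "ty": 0, "tz": 0.11, "wx": 0, "wy": 0, "wz": 0}, {"hand": 0, "tx": 0, "ty": 0, "tz": 0.11, "wx": 0, "wy": 0, "wz": 0}, {"hand": 0, "tx": 0, "ty": 0, "tz": 0.11, "wx": 0, "wy": 0, "wz": 0}, {"hand": 0, "tx": 0, "ty": 0, "tz": 0.11, "wx": 0, "wy": 0, "wz": 0}, {"hand": 0, "tx": 0, "ty": 0, "tz": -0.8, "wx": 0, "wy": 0, "wz": 0}, {"hand": 0, "tx": 0, "ty": 0, "tz": -2.2, "wx": 0, "wy": 0, "wz": 0}, {"hand": 0, "tx": 0, "ty": 0, "tz": -3.7, "wx": 0, "wy": 0, "wz": 0}, {"hand": 0, "tx": 0, "ty": 0, "tz": -4.5, "wx": 0, "wy": 0, "wz": 0}, {"hand": 0, "tx": 0, "ty": 0, "tz": -4.5, "wx": 0, "wy": 0, "wz": 0}])

```text
t: 34.3
tool_pos: [599.8, 200.6, 190.0]
tool_rot: [[-0.147, 0.989, 0.009], [0.989, 0.147, 0.002], [0.001, 0.009, -1.0]]
ft_force: [0.5, 0.7, 0.7]
width: 85.5
grasp_force: 0.0
```

```bash
python3 go.py 386.5,198.7,190,0
```

```text
t 34.3 p [599.8 200.6 190. ] yaw 8.4 w 85.5 gf 0.0 F [0.5 0.7 0.7] zax [ 0.009  0.002 -1.   ]
386.5,198.7,190,0 tx,ty,tz [ 1.18 -8.45 -0.08] wz 1.69
```

Emit:
servo_tool(series=[{"hand": 0, "tx": 0.2, "ty": -1.2, "tz": 0, "wx": 0, "wy": 0, "wz": 0.4}, {"hand": 0, "tx": 0.4, "ty": -2.7, "tz": 0, "wx": 0, "wy": 0, "wz": 0.8}, {"hand": 0, "tx": 0.6, "ty": -4.3, "tz": 0, "wx": 0, "wy": 0, "wz": 1.2}, {"hand": 0, "tx": 0.8, "ty": -5.9, "tz": 0, "wx": 0, "wy": 0, "wz": 1.7}, {"hand": 0, "tx": 1, "ty": -7.3, "tz": 0, "wx": 0, "wy": 0, "wz": 1.7}, {"hand": 0, "tx": 1.15, "ty": -8.2, "tz": 0, "wx": 0, "wy": 0, "wz": 1.7}, {"hand": 0, "tx": 1.18, "ty": -8.45, "tz": 0, "wx": 0, "wy": 0, "wz": 1.7}, {"hand": 0, "tx": 1.18, "ty": -8.45, "tz": 0, "wx": 0, "wy": 0, "wz": 1.7}, {"hand": 0, "tx": 1.18, "ty": -8.45, "tz": 0, "wx": 0, "wy": 0, "wz": 1.7}, {"hand": 0, "tx": 1.18, "ty": -8.45, "tz": 0, "wx": 0, "wy": 0, "wz": 1.7}])

```text
t: 35.3
tool_pos: [385.3, 198.2, 184.8]
tool_rot: [[0.002, 1.0, -0.0], [1.0, -0.002, -0.0], [-0.0, -0.0, -1.0]]
ft_force: [0.1, 1.1, -0.1]
width: 85.3
grasp_force: 0.0
```

```bash
python3 go.py 386.5,198.7,80,0
```

```text
t 35.3 p [385.3 198.2 184.8] yaw -0.1 w 85.3 gf 0.0 F [ 0.1  1.1 -0.1] zax [-0. -0. -1.]
386.5,198.7,80,0 tx,ty,tz [0.02 0.05 4.19] wz -0.02
```

Emit:
servo_tool(series=[{"hand": 0, "tx": 0.01, "ty": 0.03, "tz": 1.3, "wx": 0, "wy": 0, "wz": 0}, {"hand": 0, "tx": 0.01, "ty": 0.03, "tz": 2.6, "wx": 0, "wy": 0, "wz": 0}, {"hand": 0, "tx": 0.01, "ty": 0.03, "tz": 3.7, "wx": 0, "wy": 0, "wz": 0}, {"hand": 0, "tx": 0.01, "ty": 0.03, "tz": 4.18, "wx": 0, "wy": 0, "wz": 0}, {"hand": 0, "tx": 0.01, "ty": 0.03, "tz": 4.18, "wx": 0, "wy": 0, "wz": 0}, {"hand": 0, "tx": 0.01, "ty": 0.03, "tz": 4.18, "wx": 0, "wy": 0, "wz": 0}, {"hand": 0.3, "tx": 0.01, "ty": 0.03, "tz": 4.18, "wx": 0, "wy": 0, "wz": 0}, {"hand": 0.6, "tx": 0.01, "ty": 0.03, "tz": 4.18, "wx": 0, "wy": 0, "wz": 0}, {"hand": 1, "tx": 0.01, "ty": 0.03, "tz": 4.18, "wx": 0, "wy": 0, "wz": 0}, {"hand": 1, "tx": 0.01, "ty": 0.03, "tz": 4.18, "wx": 0, "wy": 0, "wz": 0}, {"hand": 1, "tx": 0.01, "ty": 0.03, "tz": 4.18, "wx": 0, "wy": 0, "wz": 0}, {"hand": 1, "tx": 0.01, "ty": 0.03, "tz": 4.18, "wx": 0, "wy": 0, "wz": 0}])

```text
t: 36.5
tool_pos: [385.9, 199.0, 82.8]
tool_rot: [[0.001, 1.0, 0.002], [1.0, -0.001, 0.001], [0.001, 0.002, -1.0]]
ft_force: [-2.7, -0.6, 5.2]
width: 61.1
grasp_force: 64.0
```

```bash
python3 go.py 386.5,198.7,165,0 545,268.3,165,68.5
```

```text
t 36.5 p [385.9 199.   82.8] yaw -0.1 w 61.1 gf 64.0 F [-2.7 -0.6  5.2] zax [ 0.002  0.001 -1.   ]
386.5,198.7,165,0 tx,ty,tz [-0.01  0.03 -3.29] wz -0.01
545,268.3,165,68.5 tx,ty,tz [ 2.78  6.37 -3.27] wz -13.71
```

Emit:
servo_tool(series=[{"hand": 1, "tx": 0, "ty": 0, "tz": -1, "wx": 0, "wy": 0, "wz": 0}, {"hand": 1, "tx": 0, "ty": 0, "tz": -2.3, "wx": 0, "wy": 0, "wz": 0}, {"hand": 1, "tx": 0.2, "ty": 0.4, "tz": -3.2, "wx": 0, "wy": 0, "wz": -1}, {"hand": 1, "tx": 0.5, "ty": 1.1, "tz": -3.3, "wx": 0, "wy": 0, "wz": -2.6}, {"hand": 1, "tx": 0.85, "ty": 1.9, "tz": -3.3, "wx": 0, "wy": 0, "wz": -4.2}, {"hand": 1, "tx": 1.2, "ty": 2.7, "tz": -3.3, "wx": 0, "wy": 0, "wz": -5.9}, {"hand": 1, "tx": 1.55, "ty": 3.5, "tz": -3.3, "wx": 0, "wy": 0, "wz": -7.6}, {"hand": 1, "tx": 1.9, "ty": 4.3, "tz": -3.3, "wx": 0, "wy": 0, "wz": -9.3}, {"hand": 1, "tx": 2.2, "ty": 5.1, "tz": -3.3, "wx": 0, "wy": 0, "wz": -11}, {"hand": 1, "tx": 2.5, "ty": 5.8, "tz": -3.3, "wx": 0, "wy": 0, "wz": -12.6}, {"hand": 1, "tx": 2.7, "ty": 6.2, "tz": -3.3, "wx": 0, "wy": 0, "wz": -13.7}, {"hand": 1, "tx": 2.78, "ty": 6.37, "tz": -3.3, "wx": 0, "wy": 0, "wz": -13.7}])

```text
t: 37.7
tool_pos: [545.3, 268.1, 162.8]
tool_rot: [[-0.93, 0.368, -0.0], [0.368, 0.93, -0.0], [-0.0, -0.0, -1.0]]
ft_force: [-0.2, 0.4, -1.9]
width: 60.8
grasp_force: 65.5
```

```bash
python3 go.py 545,268.3,86,68.5
```

```text
t 37.7 p [545.3 268.1 162.8] yaw 68.4 w 60.8 gf 65.5 F [-0.2  0.4 -1.9] zax [-0. -0. -1.]
545,268.3,86,68.5 tx,ty,tz [0.01 0.   3.07] wz -0.02
```

Emit:
servo_tool(series=[{"hand": 1, "tx": 0.02, "ty": 0, "tz": 0.9, "wx": 0, "wy": 0, "wz": 0}, {"hand": 1, "tx": 0.02, "ty": 0, "tz": 1.9, "wx": 0, "wy": 0, "wz": 0}, {"hand": 1, "tx": 0.02, "ty": 0, "tz": 2.6, "wx": 0, "wy": 0, "wz": 0}, {"hand": 1, "tx": 0.02, "ty": 0, "tz": 2.95, "wx": 0, "wy": 0, "wz": 0}, {"hand": 1, "tx": 0.02, "ty": 0, "tz": 3.05, "wx": 0, "wy": 0, "wz": 0}, {"hand": 1, "tx": 0.02, "ty": 0, "tz": 3.05, "wx": 0, "wy": 0, "wz": 0}, {"hand": 1, "tx": 0.02, "ty": 0, "tz": 3.05, "wx": 0, "wy": 0, "wz": 0}, {"hand": 1, "tx": 0.02, "ty": 0, "tz": 3.05, "wx": 0, "wy": 0, "wz": 0}])

```text
t: 38.5
tool_pos: [544.7, 268.3, 88.4]
tool_rot: [[-0.93, 0.368, 0.002], [0.368, 0.93, 0.001], [-0.002, 0.002, -1.0]]
ft_force: [-0.0, -0.1, -1.8]
width: 60.8
grasp_force: 65.6
```

Emit:
servo_tool(series=[{"hand": 1, "tx": 0, "ty": 0, "tz": 0.07, "wx": 0, "wy": 0, "wz": 0}, {"hand": 1, "tx": 0, "ty": 0, "tz": 0.11, "wx": 0, "wy": 0, "wz": 0}, {"hand": 1, "tx": 0, "ty": 0, "tz": 0.11, "wx": 0, "wy": 0, "wz": 0}, {"hand": 0.5, "tx": 0, "ty": 0, "tz": 0.11, "wx": 0, "wy": 0, "wz": 0}, {"hand": 0, "tx": 0, "ty": 0, "tz": 0.11, "wx": 0, "wy": 0, "wz": 0}, {"hand": 0, "tx": 0, "ty": 0, "tz": 0.11, "wx": 0, "wy": 0, "wz": 0}, {"hand": 0, "tx": 0, "ty": 0, "tz": 0.11, "wx": 0, "wy": 0, "wz": 0}, {"hand": 0, "tx": 0, "ty": 0, "tz": -0.8, "wx": 0, "wy": 0, "wz": 0}, {"hand": 0, "tx": 0, "ty": 0, "tz": -2.2, "wx": 0, "wy": 0, "wz": 0}, {"hand": 0, "tx": 0, "ty": 0, "tz": -3.7, "wx": 0, "wy": 0, "wz": 0}, {"hand": 0, "tx": 0, "ty": 0, "tz": -4.7, "wx": 0, "wy": 0, "wz": 0}, {"hand": 0, "tx": 0, "ty": 0, "tz": -4.7, "wx": 0, "wy": 0, "wz": 0}])

```text
t: 39.7
tool_pos: [546.2, 268.9, 210.0]
tool_rot: [[-0.93, 0.368, 0.009], [0.368, 0.93, 0.004], [-0.007, 0.007, -1.0]]
ft_force: [-0.1, -0.8, 0.7]
width: 85.5
grasp_force: 0.0
```

```bash
python3 go.py 400,100,240,68.5
```

```text
t 39.7 p [546.2 268.9 210. ] yaw 68.4 w 85.5 gf 0.0 F [-0.1 -0.8  0.7] zax [ 0.009  0.004 -1.   ]
400,100,240,68.5 tx,ty,tz [ 2.94 -8.42 -1.28] wz -0.01
```

Move the arm clear, then check.

Emit:
servo_tool(series=[{"hand": 0, "tx": 0.4, "ty": -1.2, "tz": -1, "wx": 0, "wy": 0, "wz": 0}, {"hand": 0, "tx": 1, "ty": -2.8, "tz": -1.3, "wx": 0, "wy": 0, "wz": 0}, {"hand": 0, "tx": 1.6, "ty": -4.5, "tz": -1.3, "wx": 0, "wy": 0, "wz": 0}, {"hand": 0, "tx": 2.2, "ty": -6.2, "tz": -1.3, "wx": 0, "wy": 0, "wz": 0}, {"hand": 0, "tx": 2.7, "ty": -7.6, "tz": -1.3, "wx": 0, "wy": 0, "wz": 0}, {"hand": 0, "tx": 2.94, "ty": -8.4, "tz": -1.3, "wx": 0, "wy": 0, "wz": 0}, {"hand": 0, "tx": 2.94, "ty": -8.4, "tz": -1.3, "wx": 0, "wy": 0, "wz": 0}, {"hand": 0, "tx": 2.94, "ty": -8.4, "tz": -1.3, "wx": 0, "wy": 0, "wz": 0}, {"hand": 0, "tx": 2.94, "ty": -8.4, "tz": -1.3, "wx": 0, "wy": 0, "wz": 0}])

```text
t: 40.6
tool_pos: [398.9, 100.3, 236.4]
tool_rot: [[-0.93, 0.367, -0.001], [0.367, 0.93, 0.0], [0.001, -0.0, -1.0]]
ft_force: [-0.1, -0.5, 0.1]
width: 85.6
grasp_force: 0.0
```

Run:
```python
from h import *
a=snap('scene')['frame'];s=snap('top');b=s['frame']
cv2.imwrite('pics/end.png',np.vstack([cv2.resize(a[120:280,180:420],(480,320)),cv2.resize(b[120:280,170:410],(480,280))]))
```

```text
(no output)
```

View pics/end.png

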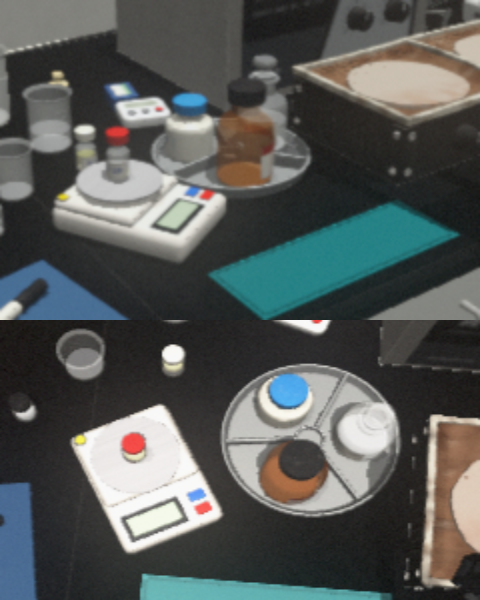

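The red vial stands at the middle of the pan, at (133,447) in the top half-image. The jar (288,393), amber (298,465) and reagent (370,425) are upright in their own compartments, the mat is empty, and the white and black vials are untouched.

```bash
python3 -c "
from cell import arm
print(arm.hand_in())"
```

```text
the job is handed in; nothing more can be done
None
```

The job is handed in: the red vial stands in the middle of the balance pan, all three bottles are back upright in their own compartments, and the white-capped and black-capped vials were left where they stood; the arm finished at about 41 s of the 138 s allowed.

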